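Set a ring up on the tilt stage and hold it at the index for an oblique loupe check

ROBOT

A 6-joint arm with a two-finger parallel gripper is mounted at the origin on a cart in front of the work surface, level with it; the furniture and walls round the work are solid. World frame = base frame: x ahead of the robot, y to its left, z up, the work surface at z = 0. Lengths are in mm, angles in rad, forces in N, time in s.
With the tool pointing down it reaches from about 375 to 900 mm from the base axis. Payload 3.1 kg.
Tool frame: the origin (TCP) lies on the centre line of the jaws, within the pads' length; the fingertips stand 19 mm ahead of it and the grasp point (between the pads) is the TCP (robot.nose_length is the distance from the TCP to the fingertips, in mm); z points along the fingers, y is the line along which they close (so a half turn about z gives the same grasp; the last joint's range is limited). The gripper opens to 85 mm and grips with 20 to 120 N. Pads are 22 mm wide; open, the fingers measure 114 mm over their backs; the gripper's body (76 mm by 85 mm) begins 54 mm behind the grasp point. The pads swing forward as they close: fully open they stand 13 mm farther back than shut.
Start: joints at [1.141, 0.527, 1.433, -0, 1.181, -0.178], TCP at [155.072, 605.433, 250.31] pointing down, gripper open.
Joint ranges: [-3.08, 3.08], [-0.75, 2.2], [0.22, 2.44], [-1.43, 4.57], [0, 2.65], [-2.85, 2.85]. Speed limits (rad/s): [2.79, 2.79, 3.14, 3.14, 3.14, 3.14].

INTERFACE

Orientations are given as [roll, pitch, yaw] about the fixed x, y, z axes, in that order (R = Rz(yaw) Ry(pitch) Rx(roll)).
In Python, from cell import robot, viewer gives the robot as it stands.
- The arm moves only by the tool arm_command, never from a script. Its argument "moves" is a list of rows, each a list of 7 numbers: the shift along the tool's x, y, z in m, then the turn, a rotation vector about the tool's x, y, z in degrees, then the opening, from 0 (shut) to 1 (fully open). A call has 1 to 20 rows; each row shifts and turns the commanded pose from where the row before left it, along the tool's axes as they then stand; what a row does not reach is not made up. A row lasts 1/12 s, in which the tool goes at most 41.7 mm and 7.16 degrees, less where a joint would pass 70% of its speed; a pose out of reach is approached as far as the arm can. A call is refused whole if a number of a shift passes 0.0417 or a number of a turn 7.16, either way. A call with a gripper value outside its range is refused whole. The fingers move at their own pace and stop on an object; "squeeze" is the grip in N (left out, the last holds). Time passes only in rows, so rows that do not move let the fingers close. It gives the time, the measured TCP pose, the force, the opening and the grip force at its end, in the units of the state.
- robot.read_state(): the state, without advancing time (a new reading comes with each control period).
- viewer.camera(name): name is "scene" or "side" or "wrist"; returns a dict with "image" (384x512x3 uint8, blue, green, red), "depth" (384x512 float32, mm along the optical axis (not along the pixel's ray), 0 where there is no reading), "fx", "fy", "cx", "cy" (pixels), "k1" (the pictures are not rectified: a ray, as slopes to the right and down, at radius r is drawn at 1 + k1 r^2 times it, then the intrinsics apply), "cam_to_world" (4x4, takes a point from camera to world coordinates); the wrist camera has in their place "tool_from_camera" (4x4, takes a point from camera to tool coordinates, whose origin is the TCP and whose axes are the flange's). Camera axes: x right, y down, z forward; pixel columns grow to the right and rows downward; lengths in mm; the calibration is good to about 2 mm. A picture is of the moment at which its call begins: read the wrist's pose just before it.
- robot.hand_in(): hands the job in; it is judged then, once.
The state is a dict: "t": time; "joint_pos": joint angles; "qvel": joint speeds; "effort": joint torques, N m; "eef_pos": TCP position; "ee_rot": TCP orientation; "ft_force": force on the tool from outside, world axes, zero at the start; "torque": the same for the moment, N m; "grip_width": finger opening in mm; "grip_force": force on a finger pad.
Only numpy, scipy, OpenCV 4.12 (cv2) and the standard library are available. Lean on these libraries where they do the work, as an engineer would, in place of code of your own. Each camera call takes 0.05 s, during which the arm holds its last target. There are 200 camera calls.

TASK

A colleague wants to look at the bevel of the brass ring through the loupe at the set slope: with the tilt plate lying down, thread the blue spacer and then the brass ring over the plate's post, each let go lying flat and fully home, so that the spacer lifts the brass ring clear of the plate. Then take the plate's black lifting bar, swing the plate up until its black pointer lines up with the red index, and finish holding it still there with the gripper, because the hinge has no lock and the plate would drop. Leave the red index as it is set and do not disturb the loupe or the eraser.

Things in the scene. Friction and masses are not known exactly. Their poses are not given: they have to be found in the camera images.
- tilt_stage: grey tilt stage, fixed: base 120 x 170 x 14 mm. Origin: centre of its underside; x along the hinge axis, y from the hinge side to the lifting bar. Hinge axis at y = -70, z = 26 mm, parallel to x. White quadrant plate with black marks every 5 degrees (radius 62 to 84 mm about the hinge) stands on its near side at x = -69 mm; it and the red index reach up to z = 103 mm.
- tilt_plate: dark grey tilt plate 88 x 133 x 8 mm hinged on the stage. Origin on the hinge axis; x along it, y along the plate away from it (plate at y = 7 to 140 mm), z out of the top face (z = +4 mm). Starts level; its y axis rises as it turns about +x, at most 0.88 rad. Hardly any friction, no lock: 0.38 kg, falls back when released; 2 to 3 N up at the bar carries it. Not reported while the fingers hold it.
- post_foot (a point): where the upright steel post stands on the plate's top face: tilt plate frame (0, 50, +4) mm. z along the post. The post is 16 mm in diameter, 43 mm tall over the plate, its top 9 mm tapering to 8 mm diameter.
- plate_bar (a point): middle of the black round lifting bar at the plate's free end: tilt plate frame (0, 172, +30) mm, 56 mm above the desk when level; 12 mm thick, 72 mm long, parallel to the hinge axis, a thin steel arm at each end; 26 mm free between it and the plate. Pinched across from above, it turns between the fingers as the plate swings.
- pointer_tip (a point): tip of the thin black pointer needle carried by the plate over the quadrant: tilt plate frame (-72.5, 72, 0) mm; moves with the plate
- index_tip (a point): where the pointer tip must come: the point of the red index on the same radius (72 mm from the hinge axis, stage x = -72.5 mm). Its y axis points outward along the set direction.
- red_index (a joint): set angle of the red index clip (16 x 11 mm, with a small black thumb screw) on the quadrant's rim: the angle in rad above level, about the hinge axis, which the plate must reach; 0.40 to 0.72. The clip stays by friction and can be knocked out of place.
- spacer: blue plastic spacer collar, outside diameter 44 mm, bore 18.4 mm, 20 mm tall, about 35 g, lying flat on the desk. Origin: centre of its underside, z up.
- brass_ring: brass ring, outside diameter 38 mm (straight for the lower 9.5 mm, then bevelled), bore 18.4 mm, 13 mm tall, about 80 g, lying flat on the desk, bevel up. Origin: centre of its underside, z up.
- loupe: black ring-shaped folding loupe, 31 mm across, 15 mm tall, a bystander at the left. Origin: centre of its underside.
- eraser: blue and white eraser 20 x 42 x 13 mm, a bystander at the left. Origin: centre of its underside.
Not all that is in view belongs to the job. There is more than one size of the brass_ring; the job needs the middle-sized.

How it is judged:
By the outcome, as a careful person would: the job done as asked, in the order asked, and still so for the second after the job is handed in, while the arm keeps its last pose, push and grip.
It also fails if it takes over 61 s, if anything falls off the work surface, if the arm or the gripper's body presses on something with over 40 N, if the wrist force passes 120 N, or if a joint passes its speed limit or range.

## Working session

There is one attempt and no reset: what is moved stays moved. The work goes in short steps, Python scripts to look and compute and a tool call to move; the robot and the scene stay as the last step left them, time stands still between calls to the robot, and variables do not carry over. Pictures are saved under pics/ and viewed, at most 10 in all, crops included, and the job is handed in when it is done.

Besides the shell and the picture viewer there is one more tool, called after "Emit:" as name(argument=value, ...) on one line, values as JSON. arm_command: Moves the arm, as the interface text tells. Its arguments: {"type":"object","properties":{"moves":{"type":"array"},"squeeze":{"type":"number"}},"required":["moves"]}

```bash
ls; mkdir -p pics
cat > h.py <<'E'
import numpy as np, cv2
from cell import robot, viewer
from scipy.spatial.transform import Rotation as R
def T(c,st=None):
    if 'cam_to_world' in c: return np.array(c['cam_to_world'])
    M=np.eye(4); M[:3,:3]=R.from_euler('xyz',st['ee_rot']).as_matrix(); M[:3,3]=st['eef_pos']
    return M@np.array(c['tool_from_camera'])
def rays(c,uv):
    K=np.array([[c['fx'],0,c['cx']],[0,c['fy'],c['cy']],[0,0,1.]])
    p=cv2.undistortPoints(np.array(uv,float).reshape(-1,1,2),K,np.array([c['k1'],0,0,0,0.]))[:,0]
    return np.c_[p,np.ones(len(p))]
def plane(c,uv,z,st=None):
    M=T(c,st); d=rays(c,uv)@M[:3,:3].T; o=M[:3,3]
    return o+d*((z-o[2])/d[:,2])[:,None]
def cloud(c,st=None):
    h,w=c['depth'].shape; v,u=np.mgrid[:h,:w]
    d=rays(c,np.c_[u.ravel(),v.ravel()])*c['depth'].reshape(-1,1)
    M=T(c,st); return (d@M[:3,:3].T+M[:3,3]).reshape(h,w,3)
E
python3 - <<'E'
from h import *
a=[]
for n in ('scene','side'):
    c=viewer.camera(n); np.save(n,c,allow_pickle=True); a.append(c['image'])
    print(n,T(c).round(2).tolist(),c['fx'])
cv2.imwrite('pics/scene.png',a[0]);cv2.imwrite('pics/side.png',a[1])
print(robot.read_state())
E
```

```text
pics
scene [[0.84, -0.41, 0.36, 198.06], [-0.54, -0.61, 0.58, -116.9], [-0.02, -0.68, -0.73, 692.68], [0.0, 0.0, 0.0, 1.0]] 443.58215958835297
side [[-0.97, -0.15, 0.21, 331.25], [-0.26, 0.49, -0.83, 1079.2], [0.03, -0.86, -0.51, 507.45], [0.0, 0.0, 0.0, 1.0]] 376.97822326318584
{'t': 0.1, 'joint_pos': array([ 1.14148242e+00,  5.28361866e-01,  1.43380692e+00,  1.48847977e-05,
        1.18142552e+00, -1.78487456e-01]), 'qvel': array([-0.00051328, -0.00241459, -0.00270027, -0.00083769,  0.00052766,
       -0.00068854]), 'effort': array([-2.61692512e-04, -4.43302703e+01, -1.78586733e+01, -2.37730283e-04,
        3.88928820e-03,  1.66789283e-05]), 'eef_pos': array([154.82184005, 604.87110478, 249.42799986]), 'ee_rot': array([-3.13962524e+00, -3.68916864e-04,  2.89076018e+00]), 'ft_force': array([ 0.59389067, -0.0783011 ,  0.0495241 ]), 'torque': array([-0.02500519, -0.02884158,  0.02961108]), 'grip_force': 0.0, 'grip_width': 85.21658562724024}
```

View pics/scene.png

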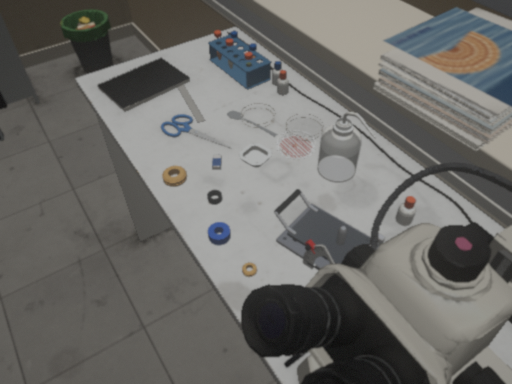

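View pics/side.png

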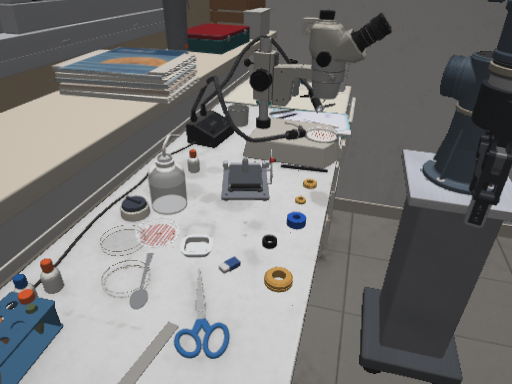

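The scene view shows the spacer at (219,232), brass rings at (174,175) and (250,268), and the stage at about (330,235), partly behind the microscope. The side view shows a third ring at (310,183), the spacer at (296,220) and the stage at (246,180). Next I measure them.

Run:
```python
from h import *
for n in ('scene','side'):
    c=np.load(n+'.npy',allow_pickle=True).item(); P=cloud(c); hsv=cv2.cvtColor(c['image'],cv2.COLOR_BGR2HSV)
    for nm,lo,hi in (('brass',(8,90,60),(28,255,255)),('blue',(108,150,60),(125,255,255)),('red',(0,150,60),(6,255,255)),('red2',(172,120,60),(180,255,255)),('black',(0,0,0),(180,255,45))):
        m=cv2.inRange(hsv,lo,hi)
        k,l,s,ce=cv2.connectedComponentsWithStats(m)
        for i in range(1,k):
            if s[i,4]<12: continue
            q=P[(l==i)&(c['depth']>0)]
            if len(q)<5: continue
            md=np.median(q,0)
            if not(-5<md[2]<140 and 150<np.hypot(*md[:2])<900): continue
            w=plane(c,[ce[i]],10)[0]
            print(n,nm,s[i].tolist(),ce[i].round(1),'med',md.round(0),'ext',(np.percentile(q,97,0)-np.percentile(q,3,0)).round(0),'pl10',w.round(1)[:2])
c=np.load('side.npy',allow_pickle=True).item()
cv2.imwrite('pics/side_z.png',cv2.resize(c['image'][135:245,200:345],None,fx=5.4,fy=5.4,interpolation=cv2.INTER_CUBIC))
```

```text
scene brass [163, 167, 23, 18, 262] [174.2 175.9] med [414. 553.  18.] ext [43. 42. 13.] pl10 [416.3 563. ]
scene brass [243, 263, 13, 13, 91] [249.  269.3] med [423. 268.   9.] ext [21. 21.  5.] pl10 [423.2 268.9]
scene red [309, 241, 4, 5, 14] [310.5 243. ] med [514. 214.  82.] ext [5. 6. 5.] pl10 [552.2 253.7]
side brass [191, 150, 5, 8, 32] [192.9 153.1] med [741. 206.  59.] ext [ 9. 14. 19.] pl10 [786.2 109.7]
side brass [303, 179, 14, 10, 109] [309.4 183.4] med [414. 194.  12.] ext [32. 29. 13.] pl10 [414.1 189.5]
side brass [295, 196, 11, 8, 64] [300.1 199.9] med [425. 280.   9.] ext [24. 22.  9.] pl10 [424.4 279.9]
side brass [265, 267, 28, 25, 538] [278.2 279.1] med [416. 575.  17.] ext [45. 43. 17.] pl10 [417.2 567.1]
side blue [288, 213, 18, 16, 247] [296.2 220.2] med [417. 383.  19.] ext [35. 34. 18.] pl10 [418.4 369.8]
side red [270, 158, 4, 4, 12] [271.6 159.8] med [515. 222.  80.] ext [8. 6. 6.] pl10 [544.5  80.4]
side black [191, 86, 16, 36, 121] [196.6 105.8] med [817.  11. 117.] ext [ 57.  24. 117.] pl10 [ 955.9 -317.7]
side black [200, 91, 18, 25, 90] [205.8 105.2]
[... 220 characters left out ...]
] med [598. -17.  83.] ext [37. 21. 23.] pl10 [ 644.6 -206.6]
side black [279, 130, 19, 9, 85] [290.8 134.8] med [487. 100. 104.] ext [38. 34. 21.] pl10 [ 526.  -131.7]
side black [299, 130, 7, 7, 32] [301.8 133.3] med [464.  58.  97.] ext [11. 24. 18.] pl10 [ 491.7 -157.7]
side black [281, 165, 46, 7, 84] [303.6 168. ] med [446. 101.   8.] ext [122.  10.   6.] pl10 [443.6 104.5]
side black [231, 184, 30, 8, 129] [244.  186.1] med [558. 333.  58.] ext [71. 44. 35.] pl10 [577.6 256.4]
side black [244, 190, 16, 2, 16] [251.5 190.1] med [546. 295.  25.] ext [33. 15.  7.] pl10 [553.2 270.1]
side black [263, 236, 14, 12, 134] [269.3 241.6] med [459. 469.  11.] ext [25. 28. 14.] pl10 [459.1 463.6]
```

View pics/side_z.png

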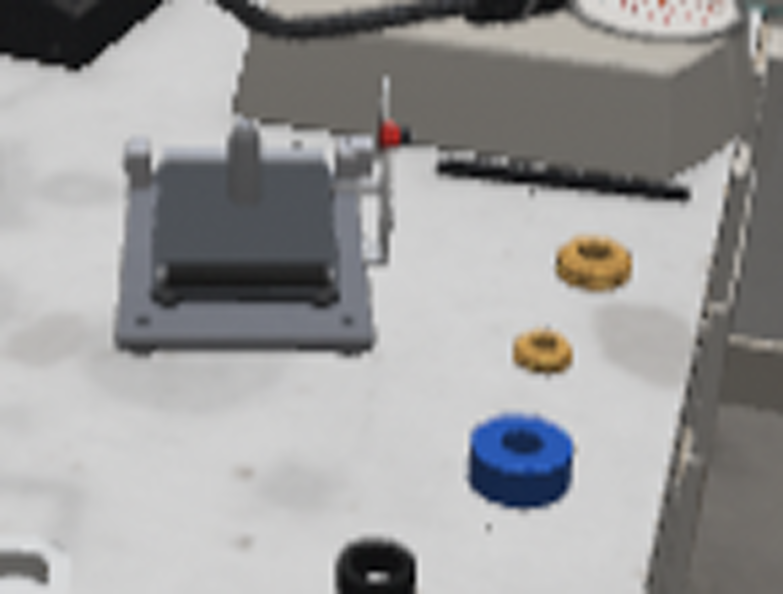

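The zoomed side view shows the stage with its post and red index, with the bar toward the camera. The middle-sized ring is at (595,262) in the crop, the small ring at (543,350) and the spacer at (520,455). The loupe is at the bottom.

```bash
cat >> h.py <<'E'
def to(p,rot=None):
    "shift in tool axes (mm) and turn (deg) from now to world p, rot"
    s=robot.read_state(); A=R.from_euler('xyz',s['ee_rot'])
    d=A.inv().apply(np.array(p)-s['eef_pos'])
    r=(A.inv()*R.from_euler('xyz',rot)).as_rotvec(degrees=True) if rot is not None else 0
    return d.round(1), np.round(r,2)
E
python3 - <<'E'
from h import *
Ps=[]
for n in ('scene','side'):
    c=np.load(n+'.npy',allow_pickle=True).item(); P=cloud(c)[c['depth']>0]; Ps.append(P)
P=np.vstack(Ps)
xs=range(320,760,40); print('     ',*['%4d'%x for x in xs])
for y in range(-60,460,40):
    r=[]
    for x in xs:
        q=P[(P[:,0]>=x)&(P[:,0]<x+40)&(P[:,1]>=y)&(P[:,1]<y+40)&(P[:,2]<700)]
        hi=q[q[:,2]>130]
        r.append('%4d/%4s'%(q[q[:,2]<=130][:,2].max() if (q[:,2]<=130).any() else -999, int(hi[:,2].min()) if len(hi)>4 else '-'))
    print(y,*r)
c=viewer.camera('wrist'); print(np.array(c['tool_from_camera']).round(3).tolist(),c['fx'])
print(to([470,360,250],[np.pi,0,np.pi/2]),to([470,360,250],[np.pi,0,np.pi]))
E
```

```text
320  360  400  440  480  520  560  600  640  680  720
-60   46/ 310   78/ 193   80/ 381   80/ 201   80/ 182   70/ 160  128/ 130  129/ 130    3/ 251    4/   -   56/ 210
-20   33/ 297   80/ 186   79/ 184   80/ 185 -999/ 190   70/ 145  111/ 147  123/ 133    3/   -    4/   -   56/ 220
20    3/ 301   71/ 247   79/ 242  109/ 295   69/   -   69/   -   69/ 199   69/ 199    4/   -    4/   -   56/ 207
60    2/   -   68/   -   69/   -  113/   -  116/   -   67/   -   68/   -   68/   -    4/   -    3/ 235    4/ 207
100    2/   -    3/   -   12/   -   12/   -  116/   -  106/   -  102/   -    2/   -    3/ 222    4/ 216    3/ 207
140    3/   -    4/   -   16/   -    3/   -    4/   -   79/   -  113/   -  129/ 130   38/ 143    4/ 204    4/ 207
180    2/   -   15/   -   15/   -    4/   -   91/   -   95/   -   76/   -   33/   -   39/ 149    4/   -   68/ 206
220    2/   -    4/   -   10/   -    4/   -   85/   -   33/   -   71/   -   33/   -   17/   -    3/   -    3/ 206
260    3/   -    4/   -   13/   -    4/   -   26/   -   43/   -   35/   -   34/   -    4/   -    4/   -    3/ 206
300    2/   -    3/   -    3/   -    3/   -   63/   -   65/   -   64/   -   32/   -    4/   -    4/   -    3/ 150
340    2/   -   22/   -   24/   -    4/   -    3/   -    4/   -   64/   -    4/   -    4/   -  129/ 130  129/ 130
380    2/   -    3/   -   23/   -    4/   -    3/   -    4/   -    4/   -    3/   -    3/   -  129/ 130  129/ 130
420    3/   -    3/   -    4/   -   18/   -    3/   -    3/   -    4/   -    3/   -    5/   -  104/   -  107/ 207
[[0.0, -0.962, -0.273, 68.875], [1.0, 0.0, 0.0, -1.14], [-0.0, -0.273, 0.962, -124.493], [0.0, 0.0, 0.0, 1.0]] 287.3341137480401
(array([-3.661e+02, -1.591e+02, -3.000e-01]), array([-9.000e-02,  5.000e-02,  7.563e+01])) (array([-3.661e+02, -1.591e+02, -3.000e-01]), array([ -0.09,  -0.03, -14.37]))
```

Emit:
arm_command(moves=[[-0.036,-0.021,0,0,0,-1.4,1],[-0.036,-0.021,0,0,0,-1.4,1],[-0.036,-0.021,0,0,0,-1.4,1],[-0.036,-0.021,0,0,0,-1.4,1],[-0.036,-0.021,0,0,0,-1.4,1],[-0.036,-0.021,0,0,0,-1.4,1],[-0.036,-0.021,0,0,0,-1.4,1],[-0.036,-0.021,0,0,0,-1.4,1],[-0.036,-0.021,0,0,0,-1.4,1],[-0.036,-0.021,0,0,0,-1.4,1],[0,0,0,0,0,0,1],[0,0,0,0,0,0,1]])

```text
t: 1.15
eef_pos: [483.1, 346.0, 249.8]
ee_rot: [-3.142, -0.0, 3.13]
ft_force: [-1.0, -0.4, 0.1]
grip_width: 85.2
grip_force: 0.0
```

Run:
```python
from h import *
s=robot.read_state(); c=viewer.camera('wrist'); np.save('w1',dict(c=c,s=s),allow_pickle=True)
print(s['eef_pos'],s['ee_rot'],s['joint_pos'].round(2))
cv2.imwrite('pics/w1.png',cv2.resize(c['image'],(800,600)))
```

```text
[483.1292504  345.9771947  249.82291989] [-3.14157597e+00 -3.27469316e-04  3.13044462e+00] [ 0.43  0.49  1.51  0.    1.14 -1.13]
```

View pics/w1.png

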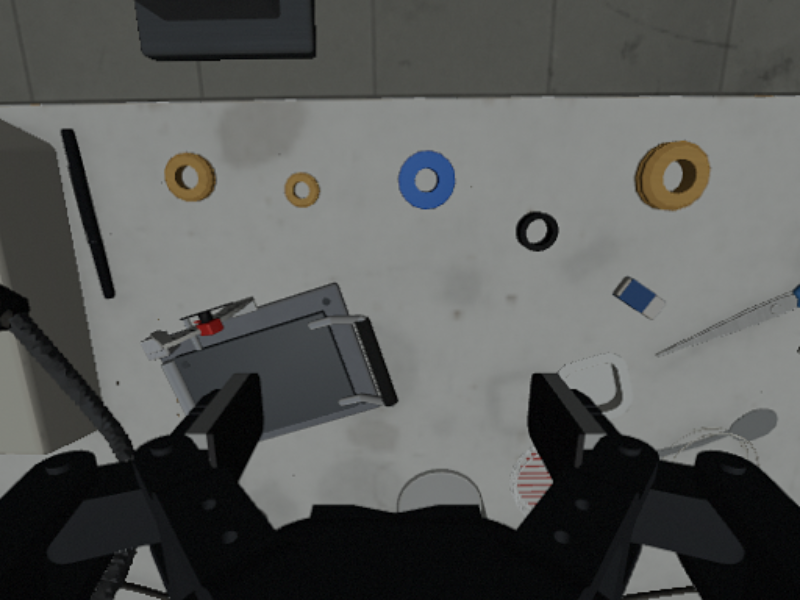

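The wrist view, at 800 px width, shows the middle ring at (190,177), the small ring at (302,190), the spacer at (427,180) and the loupe at (537,231). The black bar runs from (362,320) to (392,403) and the index is at (208,325). The post is hidden behind a finger, and the stage is yawed about 17°.

```bash
cat >> h.py <<'E'
def blob(c,lo,hi,box,k=3):
    u0,v0,u1,v1=box
    m=np.zeros(c['depth'].shape,np.uint8)
    m[v0:v1,u0:u1]=cv2.inRange(cv2.cvtColor(c['image'],cv2.COLOR_BGR2HSV),lo,hi)[v0:v1,u0:u1]
    cs,_=cv2.findContours(m,cv2.RETR_EXTERNAL,cv2.CHAIN_APPROX_NONE)
    return max(cs,key=cv2.contourArea)[:,0]
E
python3 - <<'E'
from h import *
d=np.load('w1.npy',allow_pickle=True).item(); c,s=d['c'],d['s']
BR=((8,80,40),(30,255,255)); BL=((105,120,40),(130,255,255))
for nm,col,box,z in (('mid',BR,(95,90,145,140),5),('small',BR,(175,100,212,140),5),('big',BR,(400,80,460,140),5),('spacer',BL,(245,85,300,145),10)):
    k=blob(c,*col,box); w=plane(c,k,z,s)[:,:2]; (x,y),r=cv2.minEnclosingCircle(w.astype(np.float32)); e=cv2.fitEllipse(w.astype(np.float32))
    print(nm,x,y,2*r,e)
k=blob(c,(0,0,0),(180,255,40),(222,195,262,265)); w=plane(c,k,58,s)[:,:2]; print('bar',cv2.minAreaRect(w.astype(np.float32)))
k=blob(c,(0,150,60),(8,255,255),(115,195,150,220)); print('red',plane(c,[k.mean(0)],80,s), k.mean(0))
E
```

```text
mid 413.9161376953125 181.95474243164062 40.276065826416016 ((413.9973449707031, 181.89662170410156), (36.501747131347656, 39.57238006591797), 179.8594207763672)
small 424.83453369140625 270.8212585449219 27.594806671142578 ((425.1650085449219, 270.7076110839844), (26.080368041992188, 26.459735870361328), 139.6669921875)
big 417.34503173828125 566.6875610351562 59.50920104980469 ((417.1228942871094, 566.6427001953125), (52.67497253417969, 58.483863830566406), 179.49734497070312)
spacer 418.551025390625 370.1868896484375 44.00836944580078 ((418.591064453125, 370.181884765625), (42.63069534301758, 42.837432861328125), 36.167694091796875)
bar ((552.403564453125, 330.11322021484375), (74.23383331298828, 10.975132942199707), 16.892518997192383)
red [[514.56777281 215.55895249  80.        ]] [133.8974359  209.15384615]
```

Emit:
arm_command(moves=[[0.0216,0.0078,0.01,0,0,0,1],[0.0216,0.0078,0.01,0,0,0,1],[0.0216,0.0078,0.01,0,0,0,1],[0,0,0.018,0,0,7.16,1],[0,0,0.018,0,0,7.16,1],[0,0,0.018,0,0,7.16,1],[0,0,0.018,0,0,7.16,1],[0,0,0.018,0,0,7.16,1],[0,0,0.018,0,0,7.16,1],[0,0,0.018,0,0,7.16,1],[0,0,0.018,0,0,7.16,1],[0,0,0.018,0,0,7.16,1],[0,0,0.018,0,0,7.16,1],[0,0,0,0,0,0,1]])

```text
t: 2.37
eef_pos: [412.7, 371.3, 37.6]
ee_rot: [-3.135, 0.001, 1.886]
ft_force: [-0.4, -0.3, 0.1]
grip_width: 85.4
grip_force: 0.0
```

Run:
```python
from h import *
s=robot.read_state(); c=viewer.camera('wrist'); print(s['ee_rot'],robot.nose_length,s['joint_pos'].round(2))
k=blob(c,(105,120,40),(130,255,255),(0,0,512,384)); w=plane(c,k,20,s)[:,:2]
print(cv2.minEnclosingCircle(w.astype(np.float32)),w.min(0),w.max(0),to([418.5,370,21]))
cv2.imwrite('pics/w2.png',c['image'])
```

```text
[-3.13455166e+00  1.32061449e-03  1.88566130e+00] 19.0 [0.53 0.76 1.75 0.   0.64 0.22]
((417.4573059082031, 371.7562561035156), 24.344148635864258) [396.73646976 347.77210341] [440.26463077 395.97549392] (array([-3.1,  4.2, 18. ]), np.int64(0))
```

View pics/w2.png

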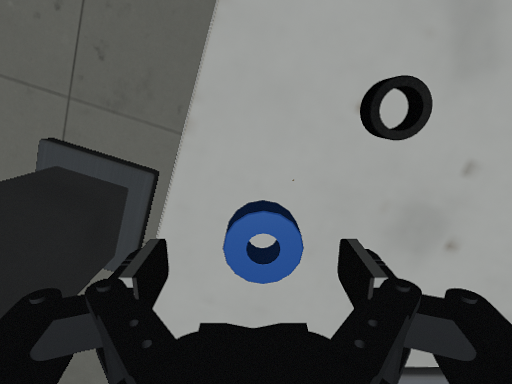

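The spacer is centred between the fingers at (263,242). I go down, close to centre it, then turn 90° and grip it again.

Emit:
arm_command(moves=[[-0.003,0.004,0.01,0,0,0,1],[0,0,0.009,0,0,0,1],[0,0,0,0,0,0,0.45],[0,0,0,0,0,0,0.45],[0,0,0,0,0,0,0.4],[0,0,0,0,0,0,0.4],[0,0,0,0,0,0,0.4],[0,0,0,0,0,0,0.4],[0,0,0,0,0,0,0.4]], squeeze=20)

```text
t: 3.17
eef_pos: [421.4, 370.0, 22.0]
ee_rot: [3.141, -0.0, 1.886]
ft_force: [-1.0, -0.6, 4.9]
grip_width: 43.0
grip_force: 20.7
```

Emit:
arm_command(moves=[[0,0,0,0,0,0,0.75],[0,0,0,0,0,0,0.75],[0,0,0,0,0,0,0.75],[0,0,0,0,0,-7.16,0.75],[0,0,0,0,0,-7.16,0.75],[0,0,0,0,0,-7.16,0.75],[0,0,0,0,0,-7.16,0.75],[0,0,0,0,0,-7.16,0.75],[0,0,0,0,0,-7.16,0.75],[0,0,0,0,0,-7.16,0.75],[0,0,0,0,0,-7.16,0.75],[0,0,0,0,0,-7.16,0.75],[0,0,0,0,0,-7.16,0.75],[0,0,0,0,0,-7.16,0.75],[0,0,0,0,0,-7.16,0.75],[0,0,0,0,0,-3.0,0.75],[0,0,0,0,0,0,0.75]])

```text
t: 4.58
eef_pos: [421.1, 369.8, 21.0]
ee_rot: [-3.142, -0.0, -2.845]
ft_force: [-0.8, 0.5, -0.1]
grip_width: 64.2
grip_force: 0.0
```

Emit:
arm_command(moves=[[0,0,0,0,0,0,0.4],[0,0,0,0,0,0,0.4],[0,0,0,0,0,0,0.4],[0,0,0,0,0,0,0.4],[0,0,0,0,0,0,0.4]], squeeze=20)

```text
t: 5.0
eef_pos: [421.3, 369.9, 21.4]
ee_rot: [3.142, 0.0, -2.846]
ft_force: [0.5, -0.6, 0.8]
grip_width: 43.1
grip_force: 20.5
```

Emit:
arm_command(moves=[[0,0,0,0,0,0,0.4],[0,0,-0.02,0,0,0,0.4],[0,0,-0.039,0,0,0,0.4],[-0.019,-0.015,-0.015,0,0,0,0.4],[-0.019,-0.015,-0.015,0,0,0,0.4],[-0.019,-0.015,-0.015,0,0,0,0.4],[-0.019,-0.015,-0.015,0,0,0,0.4],[-0.019,-0.015,-0.015,0,0,0,0.4],[-0.019,-0.015,-0.015,0,0,0,0.4],[-0.019,-0.015,-0.015,0,0,0,0.4],[-0.018,-0.014,-0.015,0,0,0,0.4],[0,0,0,0,0,0,0.4],[0,0,0,0,0,0,0.4]], squeeze=35)

```text
t: 6.08
eef_pos: [601.8, 299.4, 200.9]
ee_rot: [3.141, 0.002, -2.848]
ft_force: [-0.4, -0.5, -0.7]
grip_width: 42.3
grip_force: 35.7
```

Run:
```python
from h import *
s=robot.read_state(); c=viewer.camera('wrist'); np.save('w3',dict(c=c,s=s),allow_pickle=True)
print(s['eef_pos'],s['ee_rot'])
cv2.imwrite('pics/w3.png',cv2.resize(c['image'][0:300,0:400],(800,600),interpolation=cv2.INTER_CUBIC))
```

```text
[601.78654247 299.40041626 200.91114456] [ 3.14147158e+00  2.06320960e-03 -2.84777793e+00]
```

View pics/w3.png

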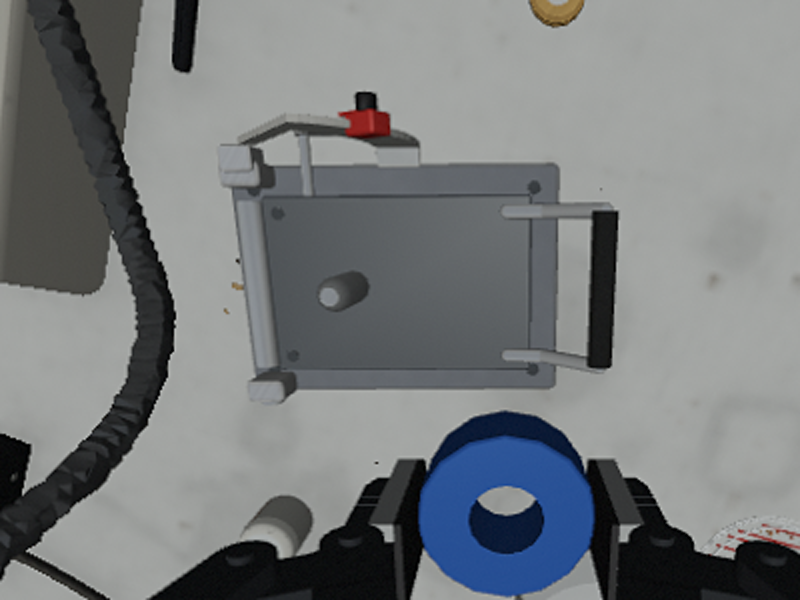

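The crop, at 2x scale, shows the post top at (330,297), the bar from (604,210) to (604,366) and the red index at (365,122). The spacer is held level with its top centre at about (507,515). A lamp gooseneck runs at the left.

Run:
```python
from h import *
d=np.load('w3.npy',allow_pickle=True).item(); c,s=d['c'],d['s']
g=cv2.cvtColor(c['image'],cv2.COLOR_BGR2GRAY)
# post top: bright disc
sub=g[138:160,152:182]; m=(sub>150).astype(np.uint8); k,l,st,ce=cv2.connectedComponentsWithStats(m); print(st[1:,4],ce[1:]+[152,138], sub.max())
P=cloud(c,s)
i=1+st[1:,4].argmax(); pt=ce[i]+[152,138]; print('post top',plane(c,[pt],73,s), P[int(pt[1]),int(pt[0])])
k=blob(c,(0,0,0),(180,255,60),(290,98,312,190)); w=plane(c,k,58,s)[:,:2]; print('bar',cv2.minAreaRect(w.astype(np.float32)))
# stage base top edges / plate direction
k=blob(c,(105,120,105),(130,255,255),(200,200,310,300)); M=np.array(c['tool_from_camera'])
r=rays(c,k)@M[:3,:3].T; o=M[:3,3]; q=o+r*((1.4-o[2])/r[:,2])[:,None]
print('spacer tool',cv2.fitEllipse(q[:,:2].astype(np.float32)),cv2.minEnclosingCircle(q[:,:2].astype(np.float32)),np.percentile(c['image'][k[:,1],k[:,0]],50,0))
h=P[(P[...,2]>85)&(c['depth']>0)&(np.mgrid[:384,:512][0]<230)]
post=np.array([588,213]); yy=np.array([-.292,.956]); xx=np.array([.956,.292])
rel=h[:,:2]-post; a=np.c_[rel@xx,rel@yy,h[:,2]]
o=np.argsort(np.hypot(a[:,0],a[:,1]))[:2000:200]; print(a[o].round(0))
kk=a[(a[:,1]<-30)]; 
for lo in range(-200,200,40):
    z=kk[(kk[:,0]>=lo)&(kk[:,0]<lo+40)]; 
    if len(z): print(lo,z[:,1].max().round(),z[:,2].min().round(),z[:,2].max().round())
```

```text
[] [] 144Traceback (most recent call last):
  File "<stdin>", line 7, in <module>
ValueError: attempt to get argmax of an empty sequence
```

```bash
cat > m.py <<'E'
from h import *
d=np.load('w3.npy',allow_pickle=True).item(); c,s=d['c'],d['s']
g=cv2.cvtColor(c['image'],cv2.COLOR_BGR2GRAY)
sub=g[138:160,152:182]; m=(sub>128).astype(np.uint8); k,l,st,ce=cv2.connectedComponentsWithStats(m); print(st[1:,4],ce[1:]+[152,138])
P=cloud(c,s)
i=1+st[1:,4].argmax(); pt=ce[i]+[152,138]; print('post top',plane(c,[pt],73,s), P[int(pt[1]),int(pt[0])])
k=blob(c,(0,0,0),(180,255,60),(290,98,312,190)); w=plane(c,k,58,s)[:,:2]; print('bar',cv2.minAreaRect(w.astype(np.float32)))
k=blob(c,(105,120,105),(130,255,255),(200,200,310,300)); M=np.array(c['tool_from_camera'])
r=rays(c,k)@M[:3,:3].T; o=M[:3,3]; q=o+r*((1.4-o[2])/r[:,2])[:,None]
print('spacer tool',cv2.fitEllipse(q[:,:2].astype(np.float32)),cv2.minEnclosingCircle(q[:,:2].astype(np.float32)))
h=P[(P[...,2]>85)&(c['depth']>0)&(np.mgrid[:384,:512][0]<230)]
post=np.array([588,213]); yy=np.array([-.292,.956]); xx=np.array([.956,.292])
rel=h[:,:2]-post; a=np.c_[rel@xx,rel@yy,h[:,2]]
kk=a[(a[:,1]<-30)]
for lo in range(-200,200,40):
    z=kk[(kk[:,0]>=lo)&(kk[:,0]<lo+40)]
    if len(z): print(lo,z[:,1].max().round(),z[:,2].min().round(),z[:,2].max().round())
E
python3 m.py
```

```text
[61] [[164.01639344 148.08196721]]
post top [[588.01048444 212.96169994  73.        ]] [587.75347379 213.16937476  73.91585074]
bar ((552.5833129882812, 329.626220703125), (70.79923248291016, 11.613421440124512), 16.895008087158203)
spacer tool ((0.0219154953956604, -1.1338434219360352), (42.435787200927734, 42.58896255493164), 79.50611114501953) ((-0.017184343189001083, -1.1570117473602295), 21.738807678222656)
-120 -69.0 94.0 108.0
-80 -65.0 89.0 106.0
-40 -49.0 89.0 117.0
0 -44.0 106.0 163.0
40 -47.0 144.0 158.0
```

```bash
cat >> m.py <<'E'
print('---')
for x0 in range(-60,90,15):
  r=[]
  for z0 in range(80,220,20):
    z=a[(a[:,0]>=x0)&(a[:,0]<x0+15)&(a[:,2]>=z0)&(a[:,2]<z0+20)&(a[:,1]<-25)]
    r.append('%5.0f(%d)'%(np.percentile(z[:,1],97),len(z)) if len(z) else '   -   ')
  print(x0,*r)
Q=np.vstack([cloud(e)[e['depth']>0] for e in (np.load(n+'.npy',allow_pickle=True).item() for n in('scene','side'))])
rel=Q[:,:2]-post; b=np.c_[rel@xx,rel@yy,Q[:,2]]
f=(abs(b[:,0])<70)&(b[:,1]>-75)&(b[:,1]<150)&(b[:,2]>80); print(b[f][::max(1,f.sum()//25)].round(0).tolist())
E
python3 m.py|sed -n '/---/,$p'
```

```text
---
-60   -66(302)   -69(118)    -       -       -       -       -   
-45   -64(393)   -68(26)    -       -       -       -       -   
-30   -59(284)   -59(97)    -       -       -       -       -   
-15   -55(17)   -50(406)    -       -       -       -       -   
0    -      -46(219)   -46(266)    -       -       -       -   
15    -       -      -45(429)   -46(136)    -       -       -   
30    -       -      -46(29)   -47(518)   -50(43)    -       -   
45    -       -       -       -       -       -       -   
60    -       -       -       -       -       -       -   
75    -       -       -       -       -       -       -   
[[63.0, -73.0, 209.0], [55.0, -64.0, 192.0], [51.0, -60.0, 183.0], [50.0, -65.0, 180.0], [46.0, -57.0, 170.0], [40.0, -59.0, 166.0], [45.0, -60.0, 153.0], [31.0, -54.0, 149.0], [26.0, -52.0, 139.0], [18.0, -48.0, 131.0], [11.0, -48.0, 124.0], [4.0, -49.0, 119.0], [-1.0, -56.0, 116.0], [-7.0, -53.0, 104.0], [-15.0, -60.0, 104.0], [-16.0, -59.0, 93.0], [-69.0, -3.0, 92.0], [64.0, -73.0, 207.0], [56.0, -62.0, 186.0], [46.0, -55.0, 167.0], [35.0, -46.0, 148.0], [25.0, -46.0, 128.0], [-5.0, -54.0, 111.0], [-38.0, -66.0, 100.0], [-22.0, -64.0, 95.0], [-66.0, 31.0, 80.0]]
```

Emit:
arm_command(moves=[[0,0,0,0,0,7.16,0.4],[0,0,0,0,0,7.16,0.4],[0,0,0,0,0,7.16,0.4],[0,0,0,0,0,7.16,0.4],[0,0,0,0,0,7.16,0.4],[0,0,0,0,0,7.16,0.4],[0,0,0,0,0,7.16,0.4],[0,0,0,0,0,7.16,0.4],[0,0,0,0,0,7.16,0.4],[0,0,0,0,0,7.16,0.4],[0,0,0,0,0,7.16,0.4],[0,0,0,0,0,7.16,0.4],[0,0,0,0,0,4.1,0.4],[-0.026,-0.013,0,0,0,0,0.4],[-0.026,-0.013,0,0,0,0,0.4],[-0.025,-0.012,0.01,0,0,0,0.4],[0,0,0.03,0,0,0,0.4],[0,0,0.03,0,0,0,0.4],[0,0,0.02,0,0,0,0.4],[0,0,0,0,0,0,0.4]])

```text
t: 7.8
eef_pos: [580.8, 215.0, 104.8]
ee_rot: [-3.128, -0.002, 1.867]
ft_force: [-0.2, 0.0, -0.6]
grip_width: 42.7
grip_force: 35.7
```

Run:
```python
from h import *
s=robot.read_state(); print(s['eef_pos'],s['ee_rot'],to([587.7,214.1,90],[np.pi,0,1.866]))
```

```text
[580.77264907 214.95169199 104.78991715] [-3.12842723e+00 -1.80676202e-03  1.86676160e+00] (array([-2.9,  6.6, 14.7]), array([-0.75, -0.1 ,  0.04]))
```

Emit:
arm_command(moves=[[0,0,0,0,0,0,0.4],[0,0,0,0,0,0,0.4]])

```text
t: 7.97
eef_pos: [586.2, 216.0, 110.8]
ee_rot: [3.141, -0.0, 1.867]
ft_force: [0.4, -0.6, -0.0]
grip_width: 42.6
grip_force: 35.7
```

Run:
```python
from h import *
s=robot.read_state(); print(s['eef_pos'],s['ee_rot'],to([587.7,214.1,90],[np.pi,0,1.866]))
c=viewer.camera('wrist')
cv2.imwrite('pics/w4.png',c['image'])
```

```text
[586.22077058 216.01978849 110.81507861] [ 3.14134499e+00 -4.81816547e-05  1.86721670e+00] (array([-2.3,  0.8, 20.8]), array([ 0.01, -0.  ,  0.07]))
```

View pics/w4.png

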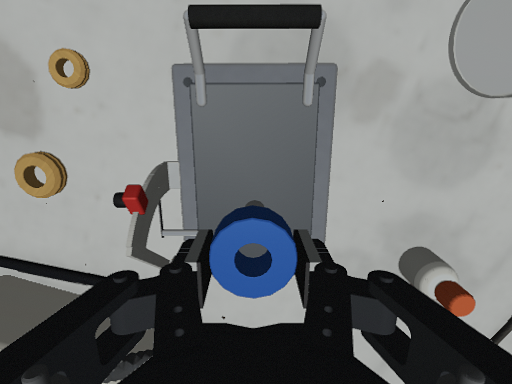

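The wrist view shows the spacer just in front of the post, with a piece of the post visible at (255,205). The bar is at (255,16) and the gripper is aligned with the stage. I compare bar measurements at the two yaws to separate out camera bias.

Run:
```python
from h import *
s=robot.read_state(); c=viewer.camera('wrist')
k=blob(c,(0,0,0),(180,255,60),(170,0,345,30)); w=plane(c,k,58,s)[:,:2]; print('bar',cv2.minAreaRect(w.astype(np.float32)))
k=blob(c,(105,120,105),(130,255,255),(200,200,310,310)); M=np.array(c['tool_from_camera'])
r=rays(c,k)@M[:3,:3].T; o=M[:3,3]; q=o+r*((1.4-o[2])/r[:,2])[:,None]
print(cv2.minEnclosingCircle(q[:,:2].astype(np.float32)))
```

```text
bar ((552.1968994140625, 329.37664794921875), (72.83831024169922, 11.409473419189453), 17.0156307220459)
((-1.3924421072006226, -0.4283936023712158), 21.74529266357422)
```

Emit:
arm_command(moves=[[-0.0026,0.0012,0.01,0,0,0,0.4],[0,0,0.01,0,0,0,0.4],[0,0,0.004,0,0,0,0.4],[0,0,0.004,0,0,0,0.4],[0,0,0,0,0,0,0.4]])

```text
t: 8.48
eef_pos: [587.9, 213.3, 81.1]
ee_rot: [-3.14, -0.001, 1.866]
ft_force: [0.0, 1.6, -1.4]
grip_width: 42.6
grip_force: 35.7
```

Emit:
arm_command(moves=[[0,0,0.004,0,0,0,0.4],[0,0,0.004,0,0,0,0.4],[0,0,0,0,0,0,0.4]])

```text
t: 8.73
eef_pos: [588.1, 213.4, 73.6]
ee_rot: [-3.141, -0.0, 1.866]
ft_force: [-0.1, 1.9, -0.6]
grip_width: 42.5
grip_force: 35.7
```

Emit:
arm_command(moves=[[0,0,0.005,0,0,0,0.4],[0,0,0.005,0,0,0,0.4],[0,0,0.005,0,0,0,0.4],[0,0,0.003,0,0,0,0.4],[0,0,0,0,0,0,0.4],[0,0,0,0,0,0,0.4]])

```text
t: 9.23
eef_pos: [588.2, 213.3, 55.7]
ee_rot: [-3.141, -0.0, 1.866]
ft_force: [-0.1, 3.4, -2.5]
grip_width: 42.0
grip_force: 35.7
```

Emit:
arm_command(moves=[[0,0,0.003,0,0,0,0.4],[0,0,0,0,0,0,0.4],[0,0,0,0,0,0,0.4]])

```text
t: 9.48
eef_pos: [588.2, 213.3, 53.1]
ee_rot: [-3.141, -0.0, 1.866]
ft_force: [0.0, 3.3, -2.1]
grip_width: 42.3
grip_force: 35.8
```

Emit:
arm_command(moves=[[0.0005,0,0.001,0,0,0,0.4],[0,0,0.001,0,0,0,0.4],[0,0,0,0,0,0,0.4],[0,0,0,0,0,0,0.4]])

```text
t: 9.82
eef_pos: [588.3, 213.4, 51.5]
ee_rot: [3.141, 0.0, 1.866]
ft_force: [0.2, 2.0, 1.5]
grip_width: 42.2
grip_force: 36.0
```

Emit:
arm_command(moves=[[0,0,0.0005,0,0,0,0.4],[0,0,0,0,0,0,0.65],[0,0,0,0,0,0,0.65],[0,0,0,0,0,0,0.65],[0,0,-0.01,0,0,0,0.65],[0,0,-0.03,0,0,0,0.65],[0,0,-0.03,0,0,0,0.65],[0,0,-0.03,0,0,0,0.65],[0,0,-0.03,0,0,0,0.65],[0,0,0,0,0,0,0.65]])

```text
t: 10.65
eef_pos: [592.2, 214.5, 188.2]
ee_rot: [3.128, 0.002, 1.867]
ft_force: [0.9, 0.3, 0.6]
grip_width: 55.7
grip_force: 0.0
```

Run:
```python
from h import *
s=robot.read_state(); print(s['eef_pos'],s['ee_rot'])
for n in('scene','side'):
    c=viewer.camera(n); P=cloud(c); m=cv2.inRange(cv2.cvtColor(c['image'],cv2.COLOR_BGR2HSV),(108,130,40),(125,255,255))>0
    q=P[m&(c['depth']>0)]; q=q[np.hypot(q[:,0]-588,q[:,1]-213)<35]; print(n,len(q), np.percentile(q,[2,50,98],axis=0).round(0).tolist() if len(q) else '')
print(to([414,186,150]))
```

```text
[592.20075239 214.45214614 188.16536148] [3.12827433e+00 1.82402931e-03 1.86651733e+00]
scene 245 [[567.0, 192.0, 47.0], [582.0, 207.0, 50.0], [607.0, 232.0, 53.0]]
side 153 [[568.0, 206.0, 33.0], [584.0, 227.0, 47.0], [607.0, 235.0, 53.0]]
(array([  24.4, -175.8,   32.4]), np.int64(0))
```

Emit:
arm_command(moves=[[0.005,-0.035,0,0,0,0,0.65],[0.005,-0.035,0,0,0,0,0.65],[0.005,-0.035,0,0,0,0,0.8],[0.005,-0.035,0,0,0,0,0.8],[0.004,-0.033,0,0,0,0,0.8],[0,0,0.009,0,0,-7.16,0.8],[0,0,0.009,0,0,-7.16,0.8],[0,0,0.009,0,0,-7.16,0.8],[0,0,0.009,0,0,-7.16,0.8],[0,0,0.009,0,0,-7.16,0.8],[0,0,0.009,0,0,-7.16,0.8],[0,0,0.009,0,0,-7.16,0.8],[0,0,0.009,0,0,-7.16,0.8],[0,0,0.009,0,0,-7.16,0.8],[0,0,0.009,0,0,-7.16,0.8],[0,0,0.009,0,0,-7.16,0.8],[0,0,0.009,0,0,-7.16,0.8],[0,0,0,0,0,-4.1,0.8],[0,0,0,0,0,0,0.8],[0,0,0,0,0,0,0.8]])

```text
t: 12.42
eef_pos: [414.8, 186.1, 72.1]
ee_rot: [3.141, -0.002, -2.848]
ft_force: [-0.1, 0.2, 0.5]
grip_width: 68.1
grip_force: 0.0
```

Run:
```python
from h import *
s=robot.read_state(); c=viewer.camera('wrist'); print(s['eef_pos'],s['ee_rot'])
k=blob(c,(8,80,40),(30,255,255),(150,120,360,384)); print(cv2.boundingRect(k))
for z in (3,9.5): 
    w=plane(c,k,z,s)[:,:2]; print(cv2.minEnclosingCircle(w.astype(np.float32)),w.min(0),w.max(0))
cv2.imwrite('pics/w5.png',c['image'])
```

```text
[414.84019804 186.07175838  72.06148959] [ 3.14134552e+00 -2.41667461e-03 -2.84775947e+00]
(224, 185, 54, 54)
((415.5215759277344, 183.45401000976562), 20.301565170288086) [395.37495944 164.30478627] [435.73402226 202.75734222]
((413.2873840332031, 182.83071899414062), 19.62039566040039) [393.81672133 164.32404049] [432.82161678 201.4863981 ]
```

View pics/w5.png

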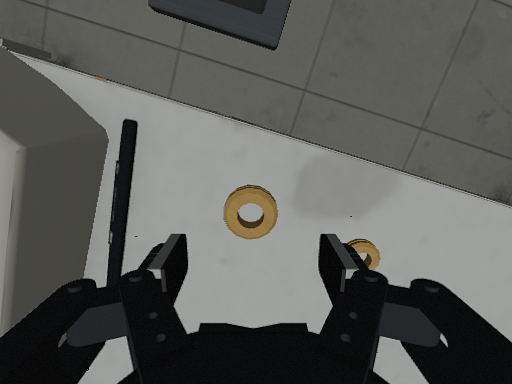

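The ring is at (250,212), clear of the small ring at (362,255). I go down, centre it, turn 90° and grip.

Emit:
arm_command(moves=[[0.0013,-0.0026,0.015,0,0,0,0.8],[0,0,0.015,0,0,0,0.8],[0,0,0.012,0,0,0,0.8],[0,0,0.01,0,0,0,0.8],[0,0,0,0,0,0,0.6],[0,0,0,0,0,0,0.35],[0,0,0,0,0,0,0.35],[0,0,0,0,0,0,0.35],[0,0,0,0,0,0,0.35],[0,0,0,0,0,0,0.35],[0,0,0,0,0,0,0.35]], squeeze=20)

```text
t: 13.38
eef_pos: [415.5, 183.5, 21.2]
ee_rot: [-3.141, 0.001, -2.846]
ft_force: [-0.1, 0.2, 0.5]
grip_width: 35.2
grip_force: 20.3
```

Emit:
arm_command(moves=[[0,0,0,0,0,0,0.75],[0,0,0,0,0,0,0.75],[0,0,0,0,0,0,0.75],[0,0,0,0,0,7.16,0.75],[0,0,0,0,0,7.16,0.75],[0,0,0,0,0,7.16,0.75],[0,0,0,0,0,7.16,0.75],[0,0,0,0,0,7.16,0.75],[0,0,0,0,0,7.16,0.75],[0,0,0,0,0,7.16,0.75],[0,0,0,0,0,7.16,0.75],[0,0,0,0,0,7.16,0.75],[0,0,0,0,0,7.16,0.75],[0,0,0,0,0,7.16,0.75],[0,0,0,0,0,7.16,0.75],[0,0,0,0,0,4.1,0.75],[0,0,0,0,0,0,0.75]])

```text
t: 14.8
eef_pos: [415.2, 183.4, 20.8]
ee_rot: [-3.142, 0.0, 1.865]
ft_force: [-0.1, -0.3, 0.4]
grip_width: 63.9
grip_force: 0.0
```

Emit:
arm_command(moves=[[0,0,0,0,0,0,0.35],[0,0,0,0,0,0,0.35],[0,0,0,0,0,0,0.35],[0,0,0,0,0,0,0.35],[0,0,0,0,0,0,0.35],[0,0,0,0,0,0,0.35]], squeeze=20)

```text
t: 15.3
eef_pos: [415.2, 183.4, 21.0]
ee_rot: [3.142, 0.0, 1.867]
ft_force: [-0.7, -0.3, 3.6]
grip_width: 35.2
grip_force: 20.2
```

The grip reads 35.2 mm, but about 37 is expected. The pads are riding on the bevel, so I lower the gripper and grip again.

Emit:
arm_command(moves=[[0,0,0,0,0,0,0.6],[0,0,0,0,0,0,0.6],[0,0,0,0,0,0,0.6],[0,0,0.004,0,0,0,0.6],[0,0,0,0,0,0,0.35],[0,0,0,0,0,0,0.35],[0,0,0,0,0,0,0.35],[0,0,0,0,0,0,0.35]], squeeze=20)

```text
t: 15.97
eef_pos: [416.1, 183.6, 18.1]
ee_rot: [3.139, 0.0, 1.866]
ft_force: [-0.5, -0.0, 16.7]
grip_width: 35.7
grip_force: 28.8
```

Emit:
arm_command(moves=[[0,0,0,0,0,0,0.48],[0,0,0,0,0,0,0.48],[0,0,0,0,0,0,0.48],[0,0,0,0,0,0,0.48]])

```text
t: 16.3
eef_pos: [416.1, 183.6, 17.4]
ee_rot: [3.139, 0.0, 1.866]
ft_force: [-0.7, -0.2, 11.4]
grip_width: 41.3
grip_force: 5.2
```

Run:
```python
from h import *
s=robot.read_state(); c=viewer.camera('wrist'); print(s['eef_pos'],s['ee_rot'],s['ft_force'])
cv2.imwrite('pics/w6.png',cv2.resize(c['image'][170:320,160:360],(800,600),interpolation=cv2.INTER_CUBIC))
```

```text
[416.12451911 183.57419141  17.42571787] [3.13928138e+00 2.55878389e-04 1.86619653e+00] [-0.7022276  -0.20659118 11.36156627]
```

View pics/w6.png

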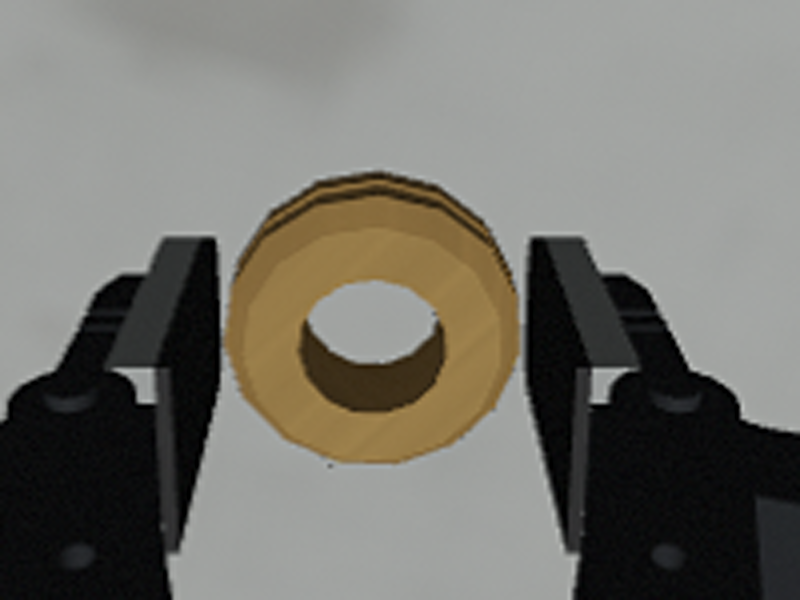

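The fingertips touch the desk here: the force is 11 N with the ring free. The ring sits centred between the pads. I raise 4 mm and grip.

Emit:
arm_command(moves=[[0,0,-0.004,0,0,0,0.48],[0,0,0,0,0,0,0.48],[0,0,0,0,0,0,0.35],[0,0,0,0,0,0,0.35],[0,0,0,0,0,0,0.35],[0,0,0,0,0,0,0.35]], squeeze=30)

```text
t: 16.85
eef_pos: [415.3, 183.4, 21.0]
ee_rot: [3.141, 0.0, 1.866]
ft_force: [0.4, -0.2, 6.1]
grip_width: 35.1
grip_force: 29.4
```

Emit:
arm_command(moves=[[0,0,-0.01,0,0,0,0.35],[0,0,-0.03,0,0,0,0.35],[0,0,-0.04,0,0,0,0.35],[0,0,-0.04,0,0,0,0.35],[0,0,0,0,0,0,0.35],[0,0,0,0,0,0,0.35]])

```text
t: 17.35
eef_pos: [416.3, 183.7, 143.0]
ee_rot: [3.136, 0.001, 1.867]
ft_force: [0.2, 0.7, -1.3]
grip_width: 35.2
grip_force: 30.8
```

Run:
```python
from h import *
s=robot.read_state(); c=viewer.camera('wrist'); print(s['eef_pos'],s['ee_rot'],s['ft_force'])
e=viewer.camera('side'); M=T(e); K=np.array([[e['fx'],0,e['cx']],[0,e['fy'],e['cy']],[0,0,1.]])
p=(np.array(s['eef_pos'])-M[:3,3])@M[:3,:3]; u=int(e['fx']*p[0]/p[2]+e['cx']); v=int(e['fy']*p[1]/p[2]+e['cy']); print(u,v)
A=cv2.resize(c['image'][170:320,160:360],(400,300),interpolation=cv2.INTER_CUBIC)
v0=max(0,v-30);u0=max(0,min(u-40,432)); B=cv2.resize(e['image'][v0:v0+60,u0:u0+80],(400,300),interpolation=cv2.INTER_CUBIC)
cv2.imwrite('pics/w7.png',np.hstack([A,B]))
k=blob(c,(8,80,40),(30,255,255),(200,150,320,320)); M=np.array(c['tool_from_camera'])
r=rays(c,k)@M[:3,:3].T; o=M[:3,3]; q=o+r*((14-o[2])/r[:,2])[:,None]
print(cv2.minEnclosingCircle(q[:,:2].astype(np.float32)),q.min(0),q.max(0))
```

```text
[416.31830605 183.68293238 143.02749335] [3.13615528e+00 7.19510866e-04 1.86657278e+00] [ 0.23420079  0.67683162 -1.33846465]
313 136
((-1.5437123775482178, 0.009483209811151028), 20.676057815551758) [-21.70415806 -18.87063263  14.        ] [19.04921699 18.29639497 14.        ]
```

View pics/w7.png

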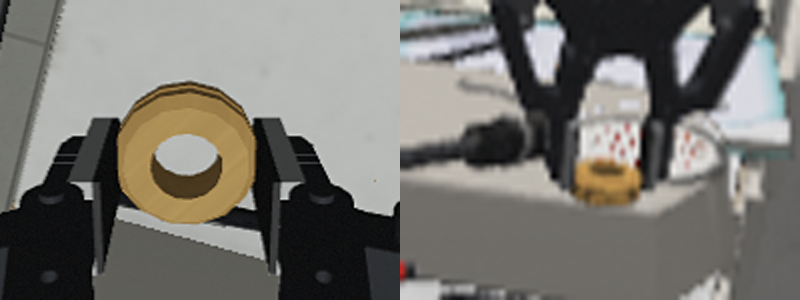

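The ring is held flat and centred between the fingertips. I move it over the post.

Emit:
arm_command(moves=[[0,0,-0.025,0,0,0,0.35],[-0.003,0.025,0,0,0,0,0.35],[-0.003,0.025,0,0,0,0,0.35],[-0.003,0.025,0,0,0,0,0.35],[-0.003,0.025,0,0,0,0,0.35],[-0.003,0.025,0,0,0,0,0.35],[-0.003,0.025,0,0,0,0,0.35],[-0.003,0.024,0,0,0,0,0.35],[0,0,0.02,0,0,0,0.35],[0,0,0.02,0,0,0,0.35],[0,0,0.02,0,0,0,0.35],[0,0,0,0,0,0,0.35],[0,0,0,0,0,0,0.35]])

```text
t: 18.53
eef_pos: [585.4, 213.5, 102.4]
ee_rot: [-3.134, -0.001, 1.866]
ft_force: [0.1, -0.4, -0.0]
grip_width: 35.2
grip_force: 30.8
```

Run:
```python
from h import *
s=robot.read_state(); c=viewer.camera('wrist'); print(s['eef_pos'],s['ee_rot'],to([588.2,213.8,90],[np.pi,0,1.866]))
for n in('scene','side'):
    c=viewer.camera(n); P=cloud(c); m=cv2.inRange(cv2.cvtColor(c['image'],cv2.COLOR_BGR2HSV),(8,80,40),(30,255,255))>0
    q=P[m&(c['depth']>0)]; q=q[(np.hypot(q[:,0]-588,q[:,1]-213)<35)&(q[:,2]>60)]; print(n,len(q), np.percentile(q,[2,50,98],axis=0).round(0).tolist() if len(q) else '')
```

```text
[585.44062481 213.49211593 102.42494012] [-3.13392770e+00 -9.64916144e-04  1.86616263e+00] (array([-0.4,  1.4, 14.1]), array([-0.21, -0.03,  0.01]))
scene 125 [[571.0, 195.0, 88.0], [590.0, 201.0, 96.0], [604.0, 218.0, 133.0]]
side 110 [[570.0, 202.0, 88.0], [586.0, 224.0, 96.0], [602.0, 234.0, 100.0]]
```

Emit:
arm_command(moves=[[0,0,0.004,0,0,0,0.35],[0,0,0.004,0,0,0,0.35],[0,0,0,0,0,0,0.35]])

```text
t: 18.93
eef_pos: [587.5, 213.9, 97.7]
ee_rot: [-3.141, 0.0, 1.866]
ft_force: [-0.1, -0.7, -1.8]
grip_width: 35.4
grip_force: 30.8
```

Emit:
arm_command(moves=[[0,0.0006,0.004,0,0,0,0.35],[0,0,0.004,0,0,0,0.35],[0,0,0.004,0,0,0,0.35],[0,0,0,0,0,0,0.35]])

```text
t: 19.27
eef_pos: [587.7, 214.0, 84.8]
ee_rot: [-3.14, -0.0, 1.866]
ft_force: [-0.4, -1.2, -0.7]
grip_width: 35.0
grip_force: 30.8
```

Emit:
arm_command(moves=[[0,0,0.004,0,0,0,0.35],[0,0,0.004,0,0,0,0.35],[0,0,0,0,0,0,0.35]])

```text
t: 19.52
eef_pos: [587.8, 214.0, 76.9]
ee_rot: [-3.14, -0.0, 1.866]
ft_force: [-0.3, -0.9, -1.1]
grip_width: 34.8
grip_force: 30.8
```

Emit:
arm_command(moves=[[0,0,0.003,0,0,0,0.35],[0,0,0.002,0,0,0,0.35],[0,0,0,0,0,0,0.35],[0,0,0,0,0,0,0.35]])

```text
t: 19.85
eef_pos: [588.3, 214.1, 72.7]
ee_rot: [-3.141, -0.0, 1.866]
ft_force: [-0.6, -0.2, -1.6]
grip_width: 35.1
grip_force: 30.8
```

Emit:
arm_command(moves=[[0,0,0.001,0,0,0,0.35],[0,0,0,0,0,0,0.35],[0,0,0,0,0,0,0.35]])

```text
t: 20.1
eef_pos: [588.4, 214.2, 71.9]
ee_rot: [3.141, -0.0, 1.866]
ft_force: [0.0, -0.5, -0.8]
grip_width: 35.1
grip_force: 30.8
```

Emit:
arm_command(moves=[[0,0,0.001,0,0,0,0.35],[0,0,0.0005,0,0,0,0.35],[0,0,0,0,0,0,0.35],[0,0,0,0,0,0,0.35]])

```text
t: 20.43
eef_pos: [588.6, 214.2, 71.0]
ee_rot: [3.141, 0.0, 1.866]
ft_force: [-1.2, 0.2, 4.4]
grip_width: 35.3
grip_force: 31.4
```

Emit:
arm_command(moves=[[0,0,0,0,0,0,0.5],[0,0,0,0,0,0,0.6],[0,0,0,0,0,0,0.6],[0,0,-0.01,0,0,0,0.6],[0,0,-0.03,0,0,0,0.6],[0,0,-0.03,0,0,0,0.6],[0,0,-0.03,0,0,0,0.6],[0,0,-0.01,0,0,0,0.6],[0,0,0,0,0,0,0.6],[0,0,0,0,0,0,0.6]])

```text
t: 21.27
eef_pos: [588.3, 214.1, 180.7]
ee_rot: [3.141, 0.0, 1.866]
ft_force: [-0.3, -0.1, -0.6]
grip_width: 51.0
grip_force: 0.0
```

Run:
```python
from h import *
s=robot.read_state(); print(s['eef_pos'],s['ee_rot'])
for n in('scene','side'):
    c=viewer.camera(n); P=cloud(c); hs=cv2.cvtColor(c['image'],cv2.COLOR_BGR2HSV)
    if n=='side': cv2.imwrite('pics/side2.png',cv2.resize(c['image'][135:245,200:345],(790,600),interpolation=cv2.INTER_CUBIC))
    for col in (((8,80,40),(30,255,255)),((108,130,40),(125,255,255))):
        m=cv2.inRange(hs,*col)>0
        q=P[m&(c['depth']>0)]; q=q[(np.hypot(q[:,0]-588,q[:,1]-213)<35)&(q[:,2]>28)]; print(n,len(q), np.percentile(q,[3,50,97],axis=0).round(0).tolist() if len(q) else '')
```

```text
[588.26394962 214.14393896 180.69474576] [3.14076584e+00 1.48952007e-04 1.86632601e+00]
scene 226 [[571.0, 197.0, 55.0], [582.0, 209.0, 63.0], [603.0, 229.0, 65.0]]
scene 57 [[568.0, 192.0, 47.0], [575.0, 198.0, 50.0], [596.0, 219.0, 52.0]]
side 91 [[572.0, 207.0, 53.0], [585.0, 226.0, 62.0], [604.0, 234.0, 65.0]]
side 103 [[567.0, 216.0, 34.0], [583.0, 231.0, 43.0], [607.0, 236.0, 52.0]]
```

View pics/side2.png

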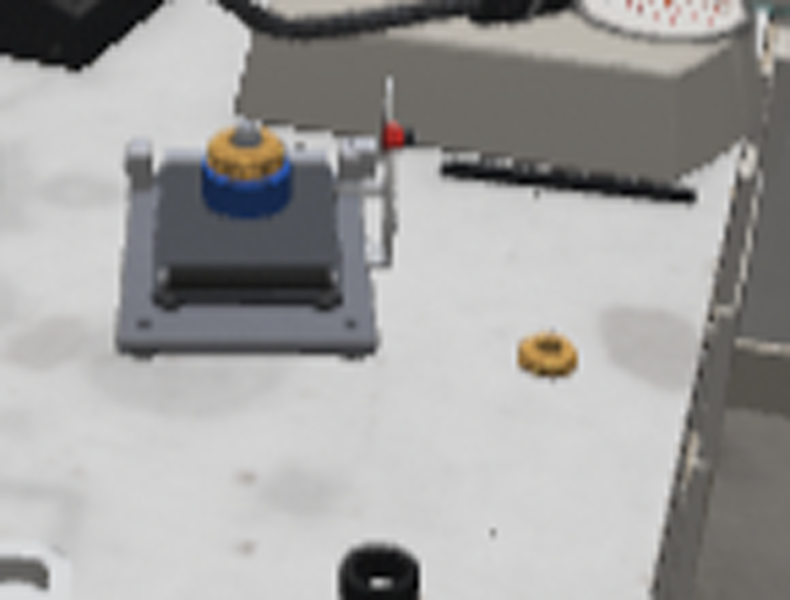

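The side view shows the brass ring resting flat on the blue spacer on the post, with the post tip showing. The red index is undisturbed at (397,137). Next I triangulate the red index angle.

```bash
cat > idx.py <<'E'
from h import *
H=np.array([602.7,165.1,26]); X=np.array([.956,.2924,0]); Y=np.array([-.2924,.956,0]); Z=np.array([0,0,1.])
F=np.c_[X,Y,Z]
s=robot.read_state(); w=viewer.camera('wrist'); views=[(w,s,'wrist')]+[(viewer.camera(n),None,n) for n in('scene','side')]
d=np.load('w3.npy',allow_pickle=True).item(); views.append((d['c'],d['s'],'w3'))
d=np.load('w1.npy',allow_pickle=True).item(); views.append((d['c'],d['s'],'w1'))
A=np.zeros((3,3)); b=np.zeros(3); L=[]
for c,st,n in views:
    hs=cv2.cvtColor(c['image'],cv2.COLOR_BGR2HSV); m=cv2.inRange(hs,(0,140,50),(6,255,255))|cv2.inRange(hs,(174,140,50),(180,255,255))
    M=T(c,st); p=(np.array([514.5,216,80])-M[:3,3])@M[:3,:3]; u,v=c['fx']*p[0]/p[2]+c['cx'],c['fy']*p[1]/p[2]+c['cy']
    k,l,sx,ce=cv2.connectedComponentsWithStats(m); j=[i for i in range(1,k) if sx[i,4]>8 and np.hypot(*(ce[i]-[u,v]))<25]
    if not j: print(n,'none',u,v); continue
    i=max(j,key=lambda i:sx[i,4]); r=rays(c,[ce[i]])[0]@M[:3,:3].T; r/=np.linalg.norm(r)
    q=cloud(c,st)[(l==i)&(c['depth']>0)]; q=(q-H)@F; 
    # ray with plane stage x=-71
    o=(M[:3,3]-H)@F; rr=r@F; t=(-71-o[0])/rr[0]; g=o+t*rr
    print(n,sx[i].tolist(),ce[i].round(1),'depth med',np.median(q,0).round(1),'plane',g.round(1),'ang',np.arctan2(g[2],g[1]).round(3),'depth ang',np.arctan2(np.median(q,0)[2],np.median(q,0)[1]).round(3))
    Q=np.eye(3)-np.outer(r,r); wt=4 if n[0]=='w' else 1; A+=wt*Q; b+=wt*Q@M[:3,3]
p=(np.linalg.solve(A,b)-H)@F; print('tri',p,np.arctan2(p[2],p[1]),np.hypot(p[1],p[2]))
cv2.imwrite('pics/w8.png',w['image'])
E
python3 idx.py
```

```text
wrist [160, 162, 17, 21, 261] [168.2 171.6] depth med [-67.7  74.1  55.3] plane [-71.   71.7  45.5] ang 0.565 depth ang 0.641
scene [308, 240, 6, 8, 23] [310.6 243.1] depth med [-70.   73.   55.6] plane [-71.   72.   58.2] ang 0.68 depth ang 0.651
side [270, 158, 4, 4, 14] [271.5 159.7] depth med [-67.7  80.3  54.1] plane [-71.   42.1  36. ] ang 0.707 depth ang 0.592
w3 [170, 54, 25, 15, 278] [183.4  61.3] depth med [-68.7  74.2  55.5] plane [-71.   70.4  41.1] ang 0.528 depth ang 0.642
w1 [125, 204, 18, 11, 124] [134.2 209.1] depth med [-69.7  76.8  55.7] plane [-71.   78.4  61.8] ang 0.667 depth ang 0.627
tri [-68.93782009  73.23170332  52.34759385] 0.6206041535460631 90.01751470619624
```

Emit:
arm_command(moves=[[0,0,0,0,0,-7.16,0.6],[0,0,0,0,0,-7.16,0.6],[0,0,0,0,0,-7.16,0.6],[0,0,0,0,0,-7.16,0.6],[0,0,0,0,0,-7.16,0.6],[0,0,0,0,0,-7.16,0.6],[0,0,0,0,0,-7.16,0.6],[0,0,0,0,0,-7.16,0.6],[0,0,0,0,0,-7.16,0.6],[0,0,0,0,0,-7.16,0.6],[0,0,0,0,0,-7.16,0.6],[0,0,0,0,0,-7.16,0.6],[0,0,0,0,0,-4.1,0.6],[0.033,0.007,0,0,0,0,0.6],[0.033,0.007,0,0,0,0,0.6],[0.033,0.007,0.01,0,0,0,0.6],[0,0,0,0,-7,0,0.6],[0,0,0,0,-7,0,0.6],[0,0,0,0,-7,0,0.6]])

```text
t: 23.1
eef_pos: [486.9, 205.5, 170.3]
ee_rot: [-3.141, 0.366, -2.845]
ft_force: [0.8, 1.9, -0.2]
grip_width: 51.3
grip_force: 0.0
```

Emit:
arm_command(moves=[[0,0,0,0,-7,0,0.6],[0,0,0,0,-7,0,0.6],[0,0,0,0,0,0,0.6],[0,0,0,0,0,0,0.6],[0,0,0,0,0,0,0.6]])

```text
t: 23.52
eef_pos: [488.6, 216.8, 171.1]
ee_rot: [3.106, 0.458, -2.841]
ft_force: [0.8, -0.5, 0.3]
grip_width: 51.4
grip_force: 0.0
```

```bash
cat > idx2.py <<'E'
from h import *
H=np.array([602.7,165.1,26]); F=np.c_[[.956,.2924,0],[-.2924,.956,0],[0,0,1.]]
s=robot.read_state(); c=viewer.camera('wrist'); np.save('w9',dict(c=c,s=s),allow_pickle=True)
print(s['eef_pos'],s['ee_rot'],s['joint_pos'].round(2))
hs=cv2.cvtColor(c['image'],cv2.COLOR_BGR2HSV); m=cv2.inRange(hs,(0,140,40),(6,255,255))|cv2.inRange(hs,(174,140,40),(180,255,255))
k,l,sx,ce=cv2.connectedComponentsWithStats(m)
P=(cloud(c,s)-H)@F
for i in range(1,k):
    if sx[i,4]<15: continue
    q=P[(l==i)&(c['depth']>0)]; print(sx[i].tolist(),ce[i].round(1),np.median(q,0).round(1))
    if np.linalg.norm(np.median(q,0)-[-70,74,55])>25: continue
    print(np.percentile(q,[2,50,98],axis=0).round(1).tolist())
    x0=np.percentile(q[:,0],10); f=q[q[:,0]<x0+2]
    print('face x',x0,len(f),cv2.minAreaRect(f[:,1:].astype(np.float32)))
E
python3 idx2.py
```

```text
[488.55700796 216.83233635 171.10978073] [ 3.10558399  0.45846392 -2.84108081] [ 0.16  0.45  2.06  0.5   0.21 -2.19]
[219, 164, 29, 24, 287] [235.6 177.3] [-72.5  72.3  54.5]
[[-75.3, 61.0, 42.2], [-72.5, 72.3, 54.5], [-65.1, 80.8, 59.5]]
face x -74.33171642209821 145 ((68.97359466552734, 49.011619567871094), (24.683347702026367, 11.162851333618164), 36.278770446777344)
```

```bash
cat > idx3.py <<'E'
from h import *
H=np.array([602.7,165.1,26]); F=np.c_[[.956,.2924,0],[-.2924,.956,0],[0,0,1.]]
d=np.load('w9.npy',allow_pickle=True).item(); c,s=d['c'],d['s']
hs=cv2.cvtColor(c['image'],cv2.COLOR_BGR2HSV); m=(cv2.inRange(hs,(0,140,40),(6,255,255))|cv2.inRange(hs,(174,140,40),(180,255,255)))>0
M=T(c,s); o=(M[:3,3]-H)@F; v,u=np.mgrid[:384,:512]
rr=rays(c,np.c_[u.ravel(),v.ravel()])@M[:3,:3].T@F
on=lambda x:(o+rr*((x-o[0])/rr[:,0])[:,None]).reshape(384,512,3)
P=(cloud(c,s)-H)@F; G=on(-74.3)
f=m&(P[...,0]<-72.5)&(c['depth']>0)
q=G[f][:,1:]; a,b=q.mean(0),np.linalg.svd(q-q.mean(0),full_matrices=False)[2]
ax=b[0]*np.sign(b[0][0]); print('cam',o.round(0),'n',f.sum(),'cen',a,'axis',np.arctan2(ax[1],ax[0]))
t=(q-a)@ax; w=(q-a)@[-ax[1],ax[0]]
for lo in np.arange(-14,14,2):
    k=(t>=lo)&(t<lo+2)
    if k.any(): print(lo,'r',np.hypot(*(a+ax*(lo+1))).round(1),'w',w[k].min().round(1),w[k].max().round(1),'ang',np.arctan2(*(a+ax*(lo+1)+np.array([-ax[1],ax[0]])*(w[k].min()+w[k].max())/2)[::-1]).round(3))
# pointer: print grey map around
G2=on(-72.5); g=hs[...,2]
for y in range(40,84,3):
    r=[]
    for z in range(-10,12,2):
        k=(abs(G2[...,1]-y)<1.5)&(abs(G2[...,2]-z)<1)
        r.append('%3d'%np.median(g[k]) if k.any() else ' - ')
    print(y,*r)
E
python3 idx3.py
```

```text
cam [-211.   77.  226.] n 145 cen [73.01824894 54.94845921] axis 0.7942928880205246
-14 r 78.6 w -2.2 0.9 ang 0.612
-12 r 80.5 w -2.4 0.7 ang 0.614
-10 r 82.5 w -1.5 3.2 ang 0.639
-8 r 84.5 w 0.2 4.9 ang 0.663
-6 r 86.4 w 1.9 5.7 ang 0.68
-4 r 88.4 w 1.9 3.9 ang 0.673
-2 r 90.4 w -6.4 4.1 ang 0.631
0 r 92.4 w -7.1 3.4 ang 0.627
2 r 94.4 w -7.3 3.7 ang 0.631
4 r 96.3 w -6.5 3.9 ang 0.64
6 r 98.3 w -0.0 1.8 ang 0.665
40 161 162 161 165 107  27  23  45  61  95 101
43 161 161 161 165 107  28  23  47  61  95 100
46 161 161 161 165 106  27  25  47  62  97 102
49 161 162 162 165  87  18  23  47  52  98 102
52 162 162 162 167  76  12  25  47  73  97 102
55 162 162 162 167  76  13  25  47  62  98 102
58 162 162 163 167  76  13  24  47  61  96 102
61 162 162 164 170  77  12  25  47  63  97 100
64  85  69  69  72  29  10  26  72  70  70  70
67  85  66  71  73  30   9  25  70  71  70  70
70  85  66  70  73  29   8  25  71  70  71  71
73  85  67  69  69  67  66  68  49  69  69  69
76  86  68  70  70  70  71  72  28  70  71  64
79  86  68  71  70  71  72  73  29  71  73  16
82  84  68  70  70  70  72  73  32  70  72  33
```

```bash
cat >> idx3.py <<'E'
print('=====')
mm=m&(c['depth']>0)&(np.linalg.norm(P-[-70,72,52],axis=-1)<30)
q=P[mm]; 
vv,uu=np.nonzero(m&(v>155)&(v<195)&(u>210)&(u<255))
for y in range(vv.min(),vv.max()+1):
    print(y,''.join(('%d'%min(9,max(0,-60-P[y,x,0]-8)) if c['depth'][y,x]>0 else '?') if m[y,x] else ('#' if hs[y,x,2]<45 else '.') for x in range(214,254)))
G3=on(-72.5)
for x,y in ((0,0),):pass
for y in range(vv.min(),vv.max()+1,1):
    xs=uu[vv==y]; g0,g1=G3[y,xs.min(),1:],G3[y,xs.max(),1:]
    print(y,xs.min(),xs.max(),g0.round(1),g1.round(1))
E
python3 idx3.py|sed -n '/====/,$p'
```

```text
=====
164 .......?..........##########...#########
165 .....667766.#....###########..##########
166 ......5666766###############.###########
167 .......566667762#############...........
168 .........45676777###########............
169 ............56767###########............
170 ..............556###########............
171 ...........##5565###########4...........
172 ............55656###########5555........
173 ..#.........66555###########565555......
174 ..###......4455545#########5565555......
175 ....###....344555445######55555554......
176 ......##....2344444565555656555443......
177 ........##...332344455455556565432......
178 ..........#....1234434455555563321......
179 ...............0222334455454543200......
180 ##.............011122334?444432200......
181 .##...........00000012233333420000......
182 ..##..........00000001222222210000......
183 ....#...........00000000122100000.......
184 ..................00000001110000........
185 ....................00000000000.........
186 ......................0000000...........
187 .........................000............
164 221 221 [60.1 38.2] [60.1 38.2]
165 219 224 [58.5 39.5] [62.5 39.6]
166 220 226 [59.4 40.9] [64.2 40.9]
167 221 229 [60.3 42.2] [66.6 42.2]
168 223 230 [61.9 43.5] [67.4 43.6]
169 226 230 [64.3 44.8] [67.5 44.9]
170 228 230 [65.9 46.1] [67.5 46.2]
171 227 242 [65.2 47.4] [76.9 47.5]
172 226 245 [64.5 48.7] [79.3 48.8]
173 226 247 [64.5 49.9] [80.8 50.1]
174 225 247 [63.8 51.2] [80.8 51.3]
175 225 247 [63.8 52.4] [80.8 52.6]
176 226 247 [64.6 53.7] [80.7 53.8]
177 227 247 [65.5 54.9] [80.7 55. ]
178 229 247 [67.  56.1] [80.7 56.2]
179 229 247 [67.  57.3] [80.7 57.4]
180 229 247 [67.1 58.5] [80.7 58.6]
181 228 247 [66.4 59.7] [80.6 59.8]
182 228 247 [66.4 60.8] [80.6 61. ]
183 230 246 [67.9 62. ] [79.8 62.1]
184 232 245 [69.4 63.2] [79.1 63.3]
185 234 244 [70.9 64.3] [78.3 64.4]
186 236 242 [72.4 65.5] [76.8 65.5]
187 239 241 [74.6 66.6] [76.1 66.6]
```

```bash
cat >> idx3.py <<'E'
print('+++++')
G2=on(-72.5)
k=(G2[...,1]>50)&(G2[...,1]<71)&(abs(G2[...,2]-1)<4)&(g<35)&(c['depth']>0)
print('needle depth',k.sum(),np.percentile(P[k],[10,50,90],axis=0).round(1).tolist(),'plane',np.percentile(G2[k],[2,50,98],axis=0).round(2).tolist())
for r0 in range(164,171):
    xs=[x for x in range(214,232) if m[r0,x] and c['depth'][r0,x]>0]
    if xs: p=P[r0,xs].mean(0); gg=G2[r0,xs].mean(0); print(r0,p.round(1),np.arctan2(p[2],p[1]).round(3),'pl',gg.round(1),np.arctan2(gg[2]-.7,gg[1]).round(3))
# white quadrant face plane and ticks: dark pixels on the white plate by angle
k=(P[...,0]<-66)&(P[...,0]>-74)&(np.hypot(P[...,1],P[...,2])>64)&(np.hypot(P[...,1],P[...,2])<84)&(c['depth']>0)&~m&(P[...,1]>0)&(P[...,2]>8)
xm=np.median(P[k][:,0]); print('quad x',xm,k.sum())
G4=on(xm); A=np.degrees(np.arctan2(G4[...,2],G4[...,1])); Rr=np.hypot(G4[...,1],G4[...,2])
for r1,r2 in ((74,79),(79,83)):
  print(r1,[(round(a,1),int(np.median(g[(abs(A-a)<.5)&(Rr>r1)&(Rr<r2)]))) for a in np.arange(-2,72,1.) if ((abs(A-a)<.5)&(Rr>r1)&(Rr<r2)).any()])
E
python3 idx3.py|sed -n '/+++++/,$p'
```

```text
+++++
needle depth 55 [[-73.5, 52.9, -0.1], [-73.1, 62.8, 1.8], [-72.2, 69.6, 2.9]] plane [[-72.5, 51.0, -1.42], [-72.5, 62.77, 0.3], [-72.5, 70.83, 2.0]]
165 [-74.9  60.8  42.8] 0.613 pl [-72.5  60.5  39.5] 0.571
166 [-74.6  62.   43.7] 0.614 pl [-72.5  61.8  40.9] 0.577
167 [-74.3  63.6  44.6] 0.612 pl [-72.5  63.4  42.2] 0.58
168 [-74.5  64.8  46.2] 0.62 pl [-72.5  64.7  43.5] 0.585
169 [-74.7  66.1  47.7] 0.625 pl [-72.5  65.9  44.9] 0.59
170 [-73.7  66.8  47.7] 0.62 pl [-72.5  66.7  46.2] 0.598
quad x -70.55596169603457 1113
74 [(np.float64(-2.0), 71), (np.float64(-1.0), 72), (np.float64(0.0), 28), (np.float64(2.0), 70), (np.float64(3.0), 71), (np.float64(4.0), 71), (np.float64(5.0), 48), (np.float64(6.0), 70), (np.float64(7.0), 70), (np.float64(8.0), 71), (np.float64(9.0), 73), (np.float64(10.0), 25), (np.float64(11.0), 62), (np.float64(12.0), 69), (np.float64(13.0), 70), (np.float64(14.0), 70), (np.float64(15.0), 63), (np.float64(16.0), 69), (np.float64(17.0), 70), (np.float64(18.0), 71), (np.float64(19.0), 71), (np.float64(20.0), 22), (np.float64(21.0), 60), (np.float64(22.0)
[... 2236 characters left out ...]
 (np.float64(43.0), 71), (np.float64(44.0), 71), (np.float64(45.0), 27), (np.float64(46.0), 66), (np.float64(47.0), 71), (np.float64(48.0), 71), (np.float64(49.0), 72), (np.float64(50.0), 32), (np.float64(51.0), 73), (np.float64(52.0), 71), (np.float64(53.0), 72), (np.float64(54.0), 71), (np.float64(55.0), 69), (np.float64(56.0), 100), (np.float64(57.0), 128), (np.float64(58.0), 69), (np.float64(59.0), 71), (np.float64(60.0), 71), (np.float64(61.0), 71), (np.float64(62.0), 71), (np.float64(63.0), 71), (np.float64(64.0), 71), (np.float64(65.0), 71), (np.float64(66.0), 71), (np.float64(67.0), 71), (np.float64(68.0), 68), (np.float64(69.0), 82), (np.float64(70.0), 124), (np.float64(71.0), 136)]
```

Emit:
arm_command(moves=[[0,0,0,0,7,0,0.6],[0,0,0,0,7,0,0.6],[0,0,0,0,7,0,0.6],[0,0,0,0,7,0,0.6],[0,0,0,0,7,0,0.6],[-0.02,0.03,0,0,0,0,0.4],[-0.02,0.03,0,0,0,0,0.4],[-0.02,0.03,0,0,0,0,0.4],[-0.02,0.03,0,0,0,0,0.4],[0,0,0,0,0,0,0.4],[0,0,0,0,0,0,0.4],[0,0,0,0,0,0,0.4]])

```text
t: 24.57
eef_pos: [524.6, 359.5, 168.0]
ee_rot: [3.098, -0.099, -2.813]
ft_force: [0.3, -0.5, -0.1]
grip_width: 34.3
grip_force: 0.0
```

```bash
python3 - <<'E'
from h import *
s=robot.read_state(); c=viewer.camera('wrist'); print(s['eef_pos'],s['ee_rot'],s['grip_width'],to([552.4,329.5,56],[np.pi,0,np.pi+.2965]))
E
python3 idx.py | grep side
```

```text
[524.64286903 359.530776   167.97967955] [ 3.0984898  -0.09889708 -2.81340818] 34.28811816818778 (array([-27.9, -41.6, 108.2]), array([ 2.4 , -5.72,  1.64]))
side [270, 158, 4, 4, 14] [271.5 159.7] depth med [-67.8  79.9  53.8] plane [-71.   42.1  36. ] ang 0.707 depth ang 0.593
```

Emit:
arm_command(moves=[[0,0,0,2.4,-5.72,1.64,0.35],[-0.01,-0.021,0.01,0,0,0,0.3],[-0.01,-0.021,0.01,0,0,0,0.3],[0,0,0.02,0,0,0,0.3],[0,0,0,0,0,0,0.3],[0,0,0,0,0,0,0.3]])

```text
t: 25.27
eef_pos: [555.4, 324.6, 127.6]
ee_rot: [3.14, -0.002, -2.846]
ft_force: [-0.6, 0.7, -0.7]
grip_width: 25.4
grip_force: 0.0
```

Run:
```python
from h import *
s=robot.read_state(); c=viewer.camera('wrist'); print(s['eef_pos'],s['ee_rot'],s['grip_width'],to([552.4,329.5,56],[np.pi,0,np.pi+.2965]))
k=blob(c,(0,0,0),(180,255,40),(200,60,310,260)); w=plane(c,k,58,s)[:,:2]; print('bar',cv2.minAreaRect(w.astype(np.float32)))
```

```text
[555.39250577 324.60512124 127.64765139] [ 3.13991698e+00 -2.05528549e-03 -2.84620293e+00] 25.446284152327923 (array([ 2.3,  4.9, 72.6]), array([ 0.11,  0.02, -0.01]))
bar ((552.6732177734375, 330.0083923339844), (73.31770324707031, 11.445436477661133), 16.389577865600586)
```

Emit:
arm_command(moves=[[0.0022,0.005,0.005,0,0,0,0.3],[0,0,0.02,0,0,0,0.3],[0,0,0.02,0,0,0,0.3],[0,0,0.018,0,0,0,0.3],[0,0,0.008,0,0,0,0.3],[0,0,0,0,0,0,0.3],[0,0,0,0,0,0,0.3]])

```text
t: 25.9
eef_pos: [552.7, 330.8, 57.8]
ee_rot: [3.14, 0.002, -2.844]
ft_force: [-0.4, 0.9, 0.9]
grip_width: 25.6
grip_force: 0.0
```

Emit:
arm_command(moves=[[0,0,0,0,0,0,0.1],[0,0,0,0,0,0,0.1],[0,0,0,0,0,0,0.1],[0,0,0,0,0,0,0.1],[0,0,0,0,0,0,0.1]], squeeze=30)

```text
t: 26.32
eef_pos: [553.5, 331.2, 58.8]
ee_rot: [3.139, 0.004, -2.845]
ft_force: [-2.4, 4.5, 5.3]
grip_width: 10.9
grip_force: 29.7
```

Emit:
arm_command(moves=[[0,-0.0011,-0.0053,0,0,0,0.1],[0,-0.0011,-0.0053,0,0,0,0.1],[0,-0.0014,-0.0052,0,0,0,0.1],[0,-0.0014,-0.0052,0,0,0,0.1],[0,-0.0017,-0.0051,0,0,0,0.1],[0,-0.0017,-0.0051,0,0,0,0.1],[0,-0.002,-0.005,0,0,0,0.1],[0,-0.002,-0.005,0,0,0,0.1],[0,-0.0024,-0.0049,0,0,0,0.1],[0,-0.0024,-0.0049,0,0,0,0.1],[0,0,0,0,0,0,0.1],[0,0,0,0,0,0,0.1]])

```text
t: 27.32
eef_pos: [558.2, 315.7, 109.2]
ee_rot: [3.136, 0.005, -2.846]
ft_force: [-0.7, 7.7, 0.8]
grip_width: 10.9
grip_force: 29.3
```

Emit:
arm_command(moves=[[0,-0.0027,-0.0047,0,0,0,0.1],[0,-0.0027,-0.0047,0,0,0,0.1],[0,-0.003,-0.0045,0,0,0,0.1],[0,-0.003,-0.0045,0,0,0,0.1],[0,-0.0032,-0.0044,0,0,0,0.1],[0,-0.0032,-0.0044,0,0,0,0.1],[0,-0.0035,-0.0041,0,0,0,0.1],[0,-0.0035,-0.0041,0,0,0,0.1],[0,0,0,0,0,0,0.1],[0,0,0,0,0,0,0.1]])

```text
t: 28.15
eef_pos: [565.1, 293.2, 145.7]
ee_rot: [3.134, 0.005, -2.846]
ft_force: [-2.8, 9.9, 5.6]
grip_width: 11.3
grip_force: 29.3
```

```bash
cat > ang.py <<'E'
from h import *
H=np.array([602.4,166.1,26]); F=np.c_[[.956,.2924,0],[-.2924,.956,0],[0,0,1.]]
s=robot.read_state(); p=(s['eef_pos']-H)@F
print(s['t'],s['eef_pos'],p,'r',np.hypot(p[1],p[2]),'th',np.arctan2(p[2],p[1])-.1727,'th(-2z)',np.arctan2(p[2]-2,p[1])-.1727,s['ft_force'],s['grip_width'])
def plan(c,x,G=None):
    M=T(c); o=(M[:3,3]-H)@F; v,u=np.mgrid[:384,:512]; r=rays(c,np.c_[u.ravel(),v.ravel()])@M[:3,:3].T@F
    return (o+r*((x-o[0])/r[:,0])[:,None]).reshape(384,512,3)
def platefit(c,st,n):
    P=(cloud(c,st)-H)@F; hs=cv2.cvtColor(c['image'],cv2.COLOR_BGR2HSV)
    k=(c['depth']>0)&(abs(P[...,0])<35)&(P[...,1]>60)&(P[...,1]<125)&(P[...,2]>5)&(hs[...,2]<140)&(hs[...,1]<120)
    q=P[k]
    if len(q)<50: print(n,'few',len(q)); return
    a=None
    for th in np.arange(.3,.9,.005):
        h=-np.sin(th)*q[:,1]+np.cos(th)*q[:,2]; yy=np.cos(th)*q[:,1]+np.sin(th)*q[:,2]
        w=(abs(h-4)<1.2)&(yy>78)&(yy<139); 
        if a is None or w.sum()>a[0]: a=(w.sum(),th,w)
    z=q[a[2]]; g=np.polyfit(z[:,1],z[:,2],1); print(n,'plate inliers',a[0],a[1],'slope',np.arctan(g[0]),'off',g[1]*np.cos(np.arctan(g[0])))
for n in('wrist','scene','side'):
    st=robot.read_state(); c=viewer.camera(n); platefit(c,st if n=='wrist' else None,n)
    np.save('f_'+n,dict(c=c,s=st),allow_pickle=True)
E
python3 ang.py
```

```text
28.15 [565.12257099 293.15626175 145.65750035] [  1.5140288  132.36570648 119.65750035] r 178.43373459412024 th 0.562316090114788 th(-2z) 0.5539385195645915 [-2.80860255  9.90671096  5.58543739] 11.293350135010488
wrist plate inliers 5818 0.5500000000000003 slope 0.53808459563673 off 5.307166691714436
scene plate inliers 789 0.5400000000000003 slope 0.5383711693670182 off 4.150183936118959
side plate inliers 55 0.48000000000000015 slope 0.535291155417079 off -2.0763532602717993
```

```bash
cat > nd.py <<'E'
from h import *
H=np.array([602.7,165.1,26]); F=np.c_[[.956,.2924,0],[-.2924,.956,0],[0,0,1.]]
def level(f,st):
    d=np.load(f,allow_pickle=True).item(); c,s=(d['c'],d['s']) if 'c' in d else (d,None)
    P=(cloud(c,s)-H)@F; k=(c['depth']>0)&(abs(P[...,0])<35)&(P[...,1]>80)&(P[...,1]<135)&(abs(P[...,2]-4)<4)
    q=P[k]; g=np.polyfit(q[:,1],q[:,2],1); print(f,'level slope',g,len(q))
level('w3.npy',1); level('scene.npy',0); level('w9.npy',1)
for n in ('wrist','scene','side'):
    d=np.load('f_%s.npy'%n,allow_pickle=True).item(); c=d['c']; s=d['s'] if n=='wrist' else None
    P=(cloud(c,s)-H)@F; hs=cv2.cvtColor(c['image'],cv2.COLOR_BGR2HSV); r=np.hypot(P[...,1],P[...,2]); A=np.arctan2(P[...,2],P[...,1])
    k=(c['depth']>0)&(hs[...,2]<40)&(P[...,0]<-68)&(P[...,0]>-77)&(r>44)&(r<74)&(A>.3)&(A<.9)
    if k.any(): print(n,'needle',k.sum(),np.percentile(np.c_[P[k],r[k],A[k]],[5,50,95],axis=0).round(3).tolist())
    m=((cv2.inRange(hs,(0,140,40),(6,255,255))|cv2.inRange(hs,(174,140,40),(180,255,255)))>0)&(c['depth']>0)&(r<105)&(P[...,0]<-60)&(P[...,0]>-85)
    if m.any(): print(n,'red',m.sum(),np.percentile(np.c_[P[m],r[m],A[m]],[5,50,95],axis=0).round(3).tolist())
E
python3 nd.py
```

```text
w3.npy level slope [3.85861221e-03 4.45438692e+00] 3738
scene.npy level slope [2.28271270e-03 4.12429775e+00] 822
w9.npy level slope [2.00336362e-03 4.57405852e+00] 2422
wrist needle 19 [[-72.752, 42.502, 27.252, 50.489, 0.554], [-72.646, 50.119, 31.27, 59.395, 0.567], [-72.52, 57.47, 36.925, 68.06, 0.575]]
wrist red 373 [[-73.319, 65.372, 51.414, 83.195, 0.579], [-69.147, 75.011, 55.799, 95.06, 0.66], [-65.441, 80.864, 59.282, 96.968, 0.676]]
scene red 20 [[-73.065, 68.197, 53.402, 86.886, 0.646], [-70.418, 71.905, 55.902, 91.043, 0.66], [-67.575, 75.885, 58.919, 96.116, 0.672]]
side red 13 [[-71.515, 77.216, 51.739, 95.332, 0.563], [-68.977, 80.823, 54.751, 97.373, 0.592], [-63.905, 82.602, 58.298, 99.497, 0.641]]
```

Emit:
arm_command(moves=[[0,-0.0022,-0.0026,0,0,0,0.1],[0,-0.0023,-0.0026,0,0,0,0.1],[0,-0.0023,-0.0025,0,0,0,0.1],[0,-0.0024,-0.0025,0,0,0,0.1],[0,0,0,0,0,0,0.1],[0,0,0,0,0,0,0.1],[0,0,0,0,0,0,0.1]])

```text
t: 28.88
eef_pos: [567.9, 284.4, 156.0]
ee_rot: [3.134, 0.006, -2.846]
ft_force: [-2.8, 10.5, 7.4]
grip_width: 10.8
grip_force: 29.3
```

```bash
python3 ang.py; python3 nd.py | grep -v level
python3 - <<'E'
from h import *
H=np.array([602.7,165.1,26]); F=np.c_[[.956,.2924,0],[-.2924,.956,0],[0,0,1.]]
d=np.load('f_scene.npy',allow_pickle=True).item(); c=d['c']
hs=cv2.cvtColor(c['image'],cv2.COLOR_BGR2HSV); M=T(c)
p=(np.array([-72.5,58.7,41.6])@F.T+H-M[:3,3])@M[:3,:3]; u,v=int(c['fx']*p[0]/p[2]+c['cx']),int(c['fy']*p[1]/p[2]+c['cy']); print(u,v)
for y in range(v-14,v+15): print(y,' '.join(('R' if hs[y,x,1]>130 and (hs[y,x,0]<7 or hs[y,x,0]>173) else ' ')+'%3d'%hs[y,x,2] for x in range(u-16,u+14)))
E
```

```text
28.8833 [567.86470957 284.36675791 155.95495745] [  1.56546236 123.16113948 129.95495745] r 179.0445677579543 th 0.6395324393505919 th(-2z) 0.6317858914018852 [-2.7587775  10.48931559  7.35721812] 10.76217774626114
wrist plate inliers 5142 0.6250000000000002 slope 0.6159947910158986 off 5.22628595352431
scene plate inliers 772 0.6200000000000003 slope 0.6196345005419595 off 3.9473707825428925
side plate inliers 79 0.5600000000000003 slope 0.608411122214482 off -1.5049467263929053
wrist needle 17 [[-72.697, 43.7, 32.619, 54.531, 0.629], [-72.566, 51.666, 38.49, 64.427, 0.638], [-72.472, 58.075, 42.774, 72.02, 0.65]]
wrist red 343 [[-73.474, 65.439, 51.732, 83.598, 0.579], [-69.635, 74.448, 56.036, 94.875, 0.663], [-65.206, 80.722, 59.235, 97.021, 0.68]]
scene red 19 [[-72.268, 68.48, 52.419, 86.52, 0.636], [-70.123, 72.523, 55.376, 91.368, 0.651], [-67.054, 76.875, 58.519, 96.046, 0.667]]
side red 14 [[-71.664, 78.155, 49.908, 92.731, 0.563], [-67.634, 79.931, 54.417, 97.959, 0.592], [-63.895, 82.123, 58.888, 98.666, 0.641]]
315 253
239  116  121  120  122  121  121  120  119  115  11
[... 3713 characters left out ...]
  89  104  126  129  123  124  123  123  122  119  109   90   80   94  113  119  118
264  179  179  178  174  163  138  117   99   88   87   86   85   86   92  118  143  138  121  119  120  122  122  122  118  108   90   88  107  117  119
265  179  179  179  177  176  167  153  131  110   95   88   86   85   95  119  142  127  110  111  117  121  122  122  121  117  103  100  116  128  132
266  180  177  179  179  178  178  174  164  144  121  102   89   87   97  119  133  117   95   95  105  114  118  119  116  112  112  118  129  134  137
267  179  178  179  178  178  180  179  176  169  154  133  111   96  103  128  144  142  121   96   91  101  109  109  107  110  119  125  129  130  135
```

```bash
cat > sc.py <<'E'
from h import *
H=np.array([602.7,165.1,26]); F=np.c_[[.956,.2924,0],[-.2924,.956,0],[0,0,1.]]
d=np.load('f_scene.npy',allow_pickle=True).item(); c=d['c']; I=c['image'].astype(int)
for y in range(245,258): print(y,' '.join('%3d/%3d'%(I[y,x,2]-I[y,x,1],I[y,x,2]) for x in range(308,324)))
M=T(c); o=(M[:3,3]-H)@F; print(o)
def on(uv,x): r=rays(c,uv)@M[:3,:3].T@F; return o+r*((x-o[0])/r[:,0])[:,None]
for nm,uv,x in (('needle',[(316.2,253),(317.5,255),(319,257),(321,259.5),(324,263)],-72.9),('axis red',[(312.3,247),(313,249),(313.5,251),(314.3,253)],-74.6),('axis red@-72.5',[(312.3,247),(313,249),(313.5,251),(314.3,253)],-72.5)):
    g=on(uv,x); print(nm,g[:,1:].round(1).tolist(),np.hypot(g[:,1],g[:,2]).round(1),np.arctan2(g[:,2],g[:,1]).round(3))
E
python3 sc.py
```

```text
245  12/ 65  35/ 88  65/122  86/146  91/153  75/150  49/140  26/133   6/128   1/129   0/130   0/133   0/133   0/136   0/139   0/134
246   2/ 56  12/ 65  41/ 94  73/127  82/145  65/141  32/123  13/108   3/102   1/101   1/101   0/100   0/101   0/112   1/128   1/134
247   0/ 55   3/ 56  23/ 72  53/104  73/130  69/136  39/114  10/ 87   1/ 80   1/ 79   0/ 77   0/ 80   0/ 77   0/ 83   1/ 99   1/111
248   0/ 50   4/ 56  22/ 72  44/ 96  59/114  60/120  32/ 98   6/ 76   1/ 75   1/ 78   0/ 77   1/ 81   0/ 79   0/ 77   1/ 83   1/ 93
249   1/ 53   6/ 63  23/ 82  44/104  49/107  34/ 97  11/ 83   1/ 77   0/ 77   0/ 79   0/ 81   0/ 81   0/ 83   0/ 78   1/ 77   1/ 86
250   1/ 63   2/ 69  11/ 83  30/ 96  44/107  34/102  12/ 89   2/ 82   1/ 82   0/ 81   1/ 82   1/ 84   1/ 83  -1/ 79   0/ 78   1/ 85
251   0/ 75   2/ 76   3/ 78  13/ 88  34/101  45/112  25/101   6/ 88   1/ 83   0/ 81  -1/ 80   0/ 84   0/ 83   0/ 83   1/ 84   1/ 85
252   2/ 78   0/ 80   0/ 79   3/ 85  19/ 93  41/109  43/112  16/ 91   2/ 76   1/ 81   1/ 83   1/ 85   1/ 85   1/ 84   1/ 83   0/ 84
253   1/ 78  -1/ 79   0/ 83   1/ 86   8/ 88 
[... 330 characters left out ...]
0/ 90   0/ 91  -1/ 93
256   0/ 82   1/ 86   0/ 86   1/ 85   1/ 86   1/ 86   1/ 87   0/ 84  -1/ 80   0/ 73   0/ 65   0/ 74   0/ 90  -1/100  -1/103  -2/104
257   0/ 79   1/ 82   0/ 85   1/ 86   2/ 88   1/ 87   0/ 86   0/ 86  -1/ 88   0/ 89  -1/ 80  -2/ 72  -2/ 84  -2/101  -2/111  -2/113
[-469.28805616 -151.27585575  666.67567209]
needle [[57.8, 44.2], [54.8, 41.0], [51.4, 38.2], [47.0, 34.8], [40.3, 30.5]] [72.7 68.4 64.  58.5 50.6] [0.652 0.642 0.638 0.638 0.648]
axis red [[65.8, 56.2], [64.0, 52.1], [62.5, 47.6], [60.5, 43.6]] [86.6 82.5 78.6 74.6] [0.707 0.683 0.651 0.625]
axis red@-72.5 [[67.0, 53.0], [65.1, 48.8], [63.7, 44.3], [61.6, 40.3]] [85.4 81.4 77.6 73.6] [0.669 0.643 0.608 0.579]
```

```bash
cat > top.py <<'E'
from h import *
H=np.array([602.7,165.1,26]); F=np.c_[[.956,.2924,0],[-.2924,.956,0],[0,0,1.]]
d=np.load('f_wrist.npy',allow_pickle=True).item(); c,s=d['c'],d['s']
P=(cloud(c,s)-H)@F; I=c['image'].astype(int); r=np.hypot(P[...,1],P[...,2]); A=np.arctan2(P[...,2],P[...,1])
M=T(c,s); print('cam',((M[:3,3]-H)@F).round(1))
red=(I[...,2]-I[...,1]>30)&(c['depth']>0)&(r<104)&(P[...,0]<-60)&(P[...,0]>-85)
v,u=np.nonzero(red); print(u.min(),u.max(),v.min(),v.max())
u0=u.min()-22
for y in range(v.min()-2,v.max()+3):
    print(y,''.join('R' if red[y,x] else ('#' if I[y,x].max()<40 else ('+' if I[y,x].max()<90 else '.')) for x in range(u0,u.max()+4)))
print(u0)
for x in range(u0,u.max()+1):
    k=red[:,x]; ys=np.nonzero(k)[0]
    nk=(I[:,x].max(1)<45)&(abs(P[:,x,0]+72.5)<2.5)&(r[:,x]<76)&(r[:,x]>40)
    print(x,'red',len(ys),*(P[ys,x].mean(0).round(1),r[ys,x].mean().round(1),A[ys,x].mean().round(3)) if len(ys) else '','ndl',*(P[nk,x].mean(0).round(1),r[nk,x].mean().round(1),A[nk,x].mean().round(3)) if nk.any() else '')
E
python3 top.py
```

```text
cam [-68.6 122.2 254.1]
161 190 100 115
98 ................................###+++######...........
99 ................................###+++######...........
100 .........................RRRRRR.##++++######...........
101 ......................RRRRRRRRRR+###########...........
102 ......................RRRRRRRRRRRRRRRRRRRRRRR..........
103 .........................RRRRRRRRRRRRRRRRRRRRRRRRRR....
104 ++++##################+..RRRRRRRRRRRRRRRRRRRRRRRRRR....
105 ++++++++.................RRRRRRRRRRRRRRRRRRRRRRRRRRR...
106 .........................RRRRRRRRRRRRRRRRRRRRRRRRRRR...
107 ...........................RRRRRRRRRRRRRRRRRRRRRRRRR...
108 ............................RRRRRRRRRRRRRRRRRRRRRRRR...
109 ............................RRRRRRRRRRRRRRRRRRRRRRRR...
110 ............................RRRRRRRRRRRRRRRRRRRRRRRR...
111 ..........................RRRRRRRRRRRRRRRRRRRRRRRRRR...
112 ..........................RRRRRRRRRRRRRRRRR.RRRRRRRR...
113 ..........................RRRRRRRRRRRRRRRRRRRRRRRRRR...
114 ..........................RRRRRRRRRRRRRRRRRRRRRRRRRR...
115 ...........................RRRRRRRRRRR
[... 1676 characters left out ...]
8 0.67 ndl
176 red 14 [-69.3  73.5  58. ] 93.7 0.668 ndl
177 red 14 [-69.3  74.3  58.7] 94.7 0.668 ndl
178 red 14 [-69.3  75.   59. ] 95.5 0.666 ndl
179 red 14 [-69.3  75.7  59. ] 96.0 0.662 ndl
180 red 14 [-69.3  76.3  58.6] 96.2 0.655 ndl
181 red 14 [-69.3  76.8  58.3] 96.5 0.649 ndl
182 red 13 [-69.5  77.3  57.3] 96.2 0.638 ndl
183 red 14 [-69.3  77.9  57. ] 96.5 0.632 ndl
184 red 13 [-69.   78.3  56. ] 96.3 0.621 ndl
185 red 13 [-69.   78.8  55.5] 96.4 0.614 ndl
186 red 13 [-69.   79.3  54.4] 96.1 0.602 ndl
187 red 13 [-69.   79.8  53.7] 96.2 0.593 ndl
188 red 13 [-69.   80.4  53.6] 96.6 0.588 ndl
189 red 13 [-69.   80.8  52.3] 96.3 0.574 ndl
190 red 10 [-68.7  81.3  51.6] 96.3 0.565 ndl
```

Emit:
arm_command(moves=[[0,0.0006,0.0006,0,0,0,0.1],[0,0.0006,0.0006,0,0,0,0.1],[0,0,0,0,0,0,0.1],[0,0,0,0,0,0,0.1],[0,0,0,0,0,0,0.1],[0,0,0,0,0,0,0.1]])

```text
t: 29.53
eef_pos: [567.5, 285.6, 154.7]
ee_rot: [3.134, 0.006, -2.846]
ft_force: [-3.3, 10.0, 7.5]
grip_width: 10.5
grip_force: 29.3
```

```bash
python3 ang.py; python3 top.py | grep -E "ndl \[|16[0-4] red|cam|^1(0[0-6]) [.+R#]"; python3 sc.py | grep -E "^25[0-5]"
```

```text
29.5333 [567.47074001 285.61843673 154.65119801] [  1.55481835 124.47294114 128.65119801] r 179.01017799074552 th 0.629203414382318 th(-2z) 0.621371970113705 [-3.26629555  9.95610873  7.49301917] 10.502482922331653
wrist plate inliers 5262 0.6150000000000002 slope 0.60498765500605 off 5.260452703349314
scene plate inliers 790 0.6050000000000002 slope 0.6036040735841681 off 4.218754817998062
side plate inliers 72 0.5450000000000002 slope 0.5947217513714992 off -1.1962584327379289
cam [-68.6 123.5 252.8]
100 .......................RRRRRRRRR+##+++#######...........
101 ......................RRRRRRRRRRR############...........
102 ......................RRRRRRRRRRRRRRRRRRRRRRR...........
103 .......................R..RRRRRRRRRRRRRRRRRRRRRRRRR.....
104 +++++###################..RRRRRRRRRRRRRRRRRRRRRRRRRR....
105 ++++++++..................RRRRRRRRRRRRRRRRRRRRRRRRRR....
106 ..........................RRRRRRRRRRRRRRRRRRRRRRRRRRR...
141 red 0 ndl [-72.7  43.2  32.2] 53.9 0.64
142 red 0 ndl [-72.7  44.3  33.1] 55.3 0.642
143 red 0 ndl [-72.7  45.2  33.6] 56.3 0.639
144 red 0 ndl [-72.6  46.   33.
[... 1066 characters left out ...]
   1/ 83   0/ 83   0/ 81  -1/ 76   1/ 84
251   0/ 74   0/ 75   4/ 78  13/ 89  34/103  44/112  26/103   5/ 89   1/ 84   1/ 83   1/ 82   0/ 83   1/ 85   1/ 84   0/ 82   0/ 85
252   0/ 75   2/ 80   0/ 80   4/ 86  18/ 94  42/108  42/111  14/ 91   2/ 81   1/ 84   1/ 83   1/ 84   1/ 85   1/ 84   0/ 85   1/ 85
253   1/ 79   0/ 79   1/ 83   2/ 85   6/ 87  24/ 96  36/101  16/ 81   3/ 70   1/ 79   0/ 83   1/ 86   0/ 85   2/ 86   0/ 85   0/ 85
254   0/ 83   1/ 83   1/ 82   1/ 83   2/ 86   8/ 89  12/ 87   6/ 74   2/ 65   0/ 69   0/ 79   0/ 84   1/ 85   0/ 86   1/ 87   1/ 85
255   1/ 84   0/ 85   0/ 84  -1/ 84   1/ 86   1/ 85   2/ 86   2/ 79   0/ 68   0/ 62   1/ 69   1/ 79   0/ 86   1/ 90   0/ 91  -1/ 92
```

Emit:
arm_command(moves=[[0,0,0,0,0,0,0.1],[0,0,0,0,0,0,0.1],[0,0,0,0,0,0,0.1],[0,0,0,0,0,0,0.1],[0,0,0,0,0,0,0.1],[0,0,0,0,0,0,0.1]])

```text
t: 30.18
eef_pos: [567.4, 285.6, 154.6]
ee_rot: [3.134, 0.005, -2.846]
ft_force: [-3.3, 11.0, 7.0]
grip_width: 10.6
grip_force: 29.3
```

```bash
python3 ang.py
python3 - <<'E'
from h import *
H=np.array([602.4,166.1,26]); F=np.c_[[.956,.2924,0],[-.2924,.956,0],[0,0,1.]]
t=.606; Rt=np.array([[1,0,0],[0,np.cos(t),-np.sin(t)],[0,np.sin(t),np.cos(t)]])
for n in('scene','side'):
    c=viewer.camera(n); P=((cloud(c)-H)@F)@Rt; hs=cv2.cvtColor(c['image'],cv2.COLOR_BGR2HSV)
    for nm,col in (('brass',((8,80,40),(30,255,255))),('blue',((108,130,40),(125,255,255)))):
        q=P[(cv2.inRange(hs,*col)>0)&(c['depth']>0)]; q=q[np.linalg.norm(q-[0,50,30],axis=1)<45]
        print(n,nm,len(q),np.percentile(q,[3,50,97],axis=0).round(0).tolist() if len(q) else '')
E
```

```text
30.1833 [567.44252109 285.59636417 154.64516828] [  1.52138704 124.46009098 128.64516828] r 178.9969093843275 th 0.6292315849840662 th(-2z) 0.6213997818190056 [-3.26619701 10.99158766  7.01422649] 10.580952714962839
wrist plate inliers 5275 0.6150000000000002 slope 0.6048669832845726 off 5.281571852397874
scene plate inliers 779 0.6100000000000003 slope 0.6072636622929549 off 4.204429364294561
side plate inliers 71 0.5450000000000002 slope 0.594924513560014 off -1.2078257900813456
scene brass 241 [[-17.0, 35.0, 28.0], [-6.0, 53.0, 36.0], [14.0, 67.0, 38.0]]
scene blue 86 [[-20.0, 39.0, 10.0], [-14.0, 64.0, 21.0], [-1.0, 71.0, 25.0]]
side brass 42 [[-16.0, 56.0, 27.0], [0.0, 65.0, 30.0], [16.0, 70.0, 36.0]]
side blue 28 [[-16.0, 62.0, 18.0], [0.0, 69.0, 20.0], [17.0, 72.0, 22.0]]
```

The ring and spacer are seated, the plate is steady, and the pointer is on the index, so I hand in.

```bash
python3 -c "
from cell import robot
print(robot.hand_in())"
```

```text
the job is handed in; nothing more can be done
None
```

I handed the job in at about 30 s: spacer and middle brass ring seated flat on the post, plate held still by its bar at about 0.605 rad with the pointer within roughly 0.01 rad of the red index; I didn't re-check the loupe and eraser at the end, and I viewed 11 pictures against the limit of 10.

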